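# Close up the fan conservation bench

## Robot

A 7-joint arm with a two-finger parallel gripper is mounted at the origin on the work surface. World frame = base frame: x ahead of the robot, y to its left, z up, the work surface at z = 0. Lengths are in mm, angles in rad, forces in N, time in s.
With the tool pointing down it reaches from about 350 to 900 mm from the base axis. Payload 7.2 kg.
Tool frame: the origin (TCP) lies at the very end of the fingers, on their centre line; the grasp point (between the pads) lies behind it (bot.grip_point_offset is the z of the grasp point in the tool frame, in mm); z points along the fingers, y is the line along which they close (so a half turn about z gives the same grasp; the last joint's range is limited). The gripper opens to 88 mm and grips with 3 to 60 N. Pads are 20 mm wide; open, the fingers measure 115 mm over their backs; the gripper's body (75 mm by 178 mm) begins 61 mm behind the grasp point.
Start: joints at [-1.233, 0.411, -0.013, 1.596, 0.006, 1.134, -0.082], TCP at [246.731, 574.241, 222.653] pointing down, gripper open.
Joint ranges: [-2.95, 2.95], [-0.29, 1.99], [-1.47, 1.44], [0.14, 2.54], [-1.03, 4.17], [0.13, 1.85], [-2.86, 2.86]. Speed limits (rad/s): [2.39, 2.39, 3.01, 3.01, 3.14, 3.14, 3.14].

## Interface

Orientations are given as a 3x3 rotation matrix whose columns are the frame's x, y, z axes.
In Python, from plant import bot gives the robot as it stands.
- The arm moves only by the tool carry_out, never from a script. Its argument "plan" is one flat list of numbers, 7 for each row, row after row: the shift along the tool's x, y, z in m, then the turn, a rotation vector about the tool's x, y, z in degrees, then the opening, from 0 (shut) to 1 (fully open). In form: [tx, ty, tz, ax, ay, az, fingers, tx, ty, tz, ax, ay, az, fingers, ...]. A call has 1 to 5 rows; each row shifts and turns the commanded pose from where the row before left it, along the tool's axes as they then stand; what a row does not reach is not made up. A row lasts 1/12 s, in which the tool goes at most 41.7 mm and 7.16 degrees, less where a joint would pass 70% of its speed; a pose out of reach is approached as far as the arm can. A call is refused whole if a number of a shift passes 0.0417 or a number of a turn 7.16, either way. A call with a gripper value outside its range is refused whole. The fingers move at their own pace and stop on an object; the grip force is fixed at half the most. Time passes only in rows, so rows that do not move let the fingers close. It gives the time, the measured TCP pose, the force, the opening and the grip force at its end, in the units of the state.
- bot.read_state(): the state, without advancing time (a new reading comes with each control period).
- bot.get_image(name): name is "scene" or "top" or "wrist"; returns the picture (480x640x3 uint8, red, green, blue); there is no depth.
- bot.camera_params(name): a dict with "fx", "fy", "cx", "cy" (pixels), "k1" (the pictures are not rectified: a ray, as slopes to the right and down, at radius r is drawn at 1 + k1 r^2 times it, then the intrinsics apply), "world_from_camera" (4x4, takes a point from camera to world coordinates). Camera axes: x right, y down, z forward; pixel columns grow to the right and rows downward; lengths in mm; the calibration is good to about 2 mm. A picture is of the moment at which its call begins: read the wrist's pose just before it. camera_params takes no time and is no camera call; for the wrist camera it gives the pose at the moment of the call.
- bot.close_job(): hands the job in; it is judged then, once.
The state is a dict: "time_s": time; "joints": joint angles; "joint_velocities": joint speeds; "joint_efforts": joint torques, N m; "tool_pos": TCP position; "eef_rot": TCP orientation; "wrist_force": force on the tool from outside, world axes, zero at the start; "moment": the same for the moment, N m; "gripper_width": finger opening in mm; "gripper_force": force on a finger pad.
Only numpy, scipy, OpenCV 4.12 (cv2) and the standard library are available. Lean on these libraries where they do the work, as an engineer would, in place of code of your own. Each camera call takes 0.05 s, during which the arm holds its last target. There are 200 camera calls.

## Task

Close the conservation bench for the night. Stand every solvent bottle that has fallen over back on its foot in the bottle lane, and lay each loose cover in the mount of its own colour and press it down level until it is fully home, its top flush with the rim. There may be fewer covers than mounts; leave the bottle that already stands, and everything else on the bench, where it is.

Things in the scene. Friction and masses are not known exactly. Their poses are not given: they have to be found in the camera images.
- cover_teal: loose teal cover: flat rectangular plate 116 (its x) x 86 (its y) x 12 mm, with an aluminium bar handle standing in the middle of its top, 60 (along x) x 16 (along y) x 30 mm high, top 42 mm above the underside; 0.2 kg. Origin: centre of the underside, z up. Fits either way round (half turn).
- mount_teal: fixed rectangular mount with a teal rim, 156 (its x) x 126 (its y) mm outside, rim top 26 mm above the table. The opening inside the rim is 124 x 94 mm (long along x) and holds a grey seal, a rectangular ring on which the cover lies. Takes the teal cover. Origin: centre of the underside, on the table, z up.
- seal_teal (a joint): height of the grey seal ring in the teal mount, m: near 0 raised (its top 4 mm below the rim top, so that a cover just laid on it stands about 8 mm proud of the rim), 0.008 pressed fully home (cover top flush with the rim). It slides stiffly, takes about 8 N on the cover, and stays where it is pushed.
- cover_black: loose black cover: flat rectangular plate 116 (its x) x 86 (its y) x 12 mm, with an aluminium bar handle standing in the middle of its top, 60 (along x) x 16 (along y) x 30 mm high, top 42 mm above the underside; 0.2 kg. Origin: centre of the underside, z up. Fits either way round (half turn).
- mount_black: fixed rectangular mount with a black rim, 156 (its x) x 126 (its y) mm outside, rim top 26 mm above the table. The opening inside the rim is 124 x 94 mm (long along x) and holds a grey seal, a rectangular ring on which the cover lies. Takes the black cover. Origin: centre of the underside, on the table, z up.
- seal_black (a joint): height of the grey seal ring in the black mount, m: near 0 raised (its top 4 mm below the rim top, so that a cover just laid on it stands about 8 mm proud of the rim), 0.008 pressed fully home (cover top flush with the rim). It slides stiffly, takes about 8 N on the cover, and stays where it is pushed.
- cover_amber: loose amber cover: flat rectangular plate 116 (its x) x 86 (its y) x 12 mm, with an aluminium bar handle standing in the middle of its top, 60 (along x) x 16 (along y) x 30 mm high, top 42 mm above the underside; 0.2 kg. Origin: centre of the underside, z up. Fits either way round (half turn).
- mount_amber: fixed rectangular mount with an amber rim, 156 (its x) x 126 (its y) mm outside, rim top 26 mm above the table. The opening inside the rim is 124 x 94 mm (long along x) and holds a grey seal, a rectangular ring on which the cover lies. Takes the amber cover. Origin: centre of the underside, on the table, z up.
- seal_amber (a joint): height of the grey seal ring in the amber mount, m: near 0 raised (its top 4 mm below the rim top, so that a cover just laid on it stands about 8 mm proud of the rim), 0.008 pressed fully home (cover top flush with the rim). It slides stiffly, takes about 8 N on the cover, and stays where it is pushed.
- bottle_a: square amber solvent bottle with a blue cap, lying on its side at the start: body 44 x 44 x 92 mm, shoulder 32 mm above the origin, cap 34 mm across from 38 to 60 mm above it; 120 mm tall in all, about 0.25 kg. Origin: middle of its height, 60 mm from the foot; its z axis runs from the foot to the cap.
- bottle_b: square amber solvent bottle with a blue cap, lying on its side at the start: body 44 x 44 x 92 mm, shoulder 32 mm above the origin, cap 34 mm across from 38 to 60 mm above it; 120 mm tall in all, about 0.25 kg. Origin: middle of its height, 60 mm from the foot; its z axis runs from the foot to the cap.
- bottle_c: square amber solvent bottle with a blue cap, lying on its side at the start: body 44 x 44 x 92 mm, shoulder 32 mm above the origin, cap 34 mm across from 38 to 60 mm above it; 120 mm tall in all, about 0.25 kg. Origin: middle of its height, 60 mm from the foot; its z axis runs from the foot to the cap.
- bottle_d: square amber solvent bottle with a blue cap, standing upright at the start: body 44 x 44 x 92 mm, shoulder 32 mm above the origin, cap 34 mm across from 38 to 60 mm above it; 120 mm tall in all, about 0.25 kg. Origin: middle of its height, 60 mm from the foot; its z axis runs from the foot to the cap.
- lane: the bottle lane: fixed black rubber mat with yellow edge lines, 150 (its x) x 360 (its y, along the row) x 4 mm thick. Origin: centre of the underside, on the table, z up.
- wax_jar: bystander, leave alone: glass jar, 60 mm across, 70 high; origin under its centre
- brush: bystander, leave alone: brush lying flat, 170 mm long, along its x
- brass_weight: bystander, leave alone: brass disc weight 50 mm across, 35 high; origin under its centre
- swab_pot: bystander, leave alone: white cup 70 mm across, 80 high; origin under its centre
- sample_box: bystander, leave alone: cardboard box 50 x 70 x 40 mm; origin under its centre
Not all that is in view belongs to the job. What is shaped like the bottle_a but green is not meant.

How it is judged (in metres and radians):
At the end, for the whole second after the job is handed in: Each cover present is in the mount of its colour: within 7 mm of centre, turned under 0.15 rad (or a half turn), tilted under 0.05 rad, underside below 16.5 mm (14 is home). All bottles stand upright within 0.1 rad on the lane mat. All at rest and released (x of cover_teal in the frame of mount_teal between -0.007 and 0.007 m and y of cover_teal in the frame of mount_teal between -0.007 and 0.007 m and z of cover_teal in the frame of mount_teal between 0.008 and 0.0165 m and angle between each of cover_teal, cover_black, cover_amber's own z axis and vertical below 0.05 rad and angle between the x axis of cover_teal and the x axis of mount_teal, either way round below 0.15 rad and linear speed of each of cover_teal, cover_black, cover_amber, bottle_a, bottle_b, bottle_c, bottle_d below 0.02 m/s and x of cover_black in the frame of mount_black between -0.007 and 0.007 m and y of cover_black in the frame of mount_black between -0.007 and 0.007 m and z of cover_black in the frame of mount_black between 0.008 and 0.0165 m and angle between the x axis of cover_black and the x axis of mount_black, either way round below 0.15 rad and x of cover_amber in the frame of mount_amber between -0.007 and 0.007 m and y of cover_amber in the frame of mount_amber between -0.007 and 0.007 m and z of cover_amber in the frame of mount_amber between 0.008 and 0.0165 m and angle between the x axis of cover_amber and the x axis of mount_amber, either way round below 0.15 rad and angle between each of bottle_a, bottle_b, bottle_c, bottle_d's own z axis and vertical below 0.1 rad and x of bottle_a in the frame of lane between -0.075 and 0.075 m and y of bottle_a in the frame of lane between -0.18 and 0.18 m and z of bottle_a in the frame of lane between 0.059 and 0.069 m and x of bottle_b in the frame of lane between -0.075 and 0.075 m and y of bottle_b in the frame of lane between -0.18 and 0.18 m and z of bottle_b in the frame of lane between 0.059 and 0.069 m and x of bottle_c in the frame of lane between -0.075 and 0.075 m and y of bottle_c in the frame of lane between -0.18 and 0.18 m and z of bottle_c in the frame of lane between 0.059 and 0.069 m and x of bottle_d in the frame of lane between -0.075 and 0.075 m and y of bottle_d in the frame of lane between -0.18 and 0.18 m and z of bottle_d in the frame of lane between 0.059 and 0.069 m); the robot touches nothing.
It fails at once if the bottle that stood from the start is knocked over (angle between bottle_d's own z axis and vertical above 0.7 rad).
It fails at once if the bottle that stood from the start is pushed more than 50 mm (distance of bottle_d from where it was at the start of the episode above 0.05 m).
It fails at once if a bystander is moved more than 50 mm (distance of any of wax_jar, brush, brass_weight, swab_pot, sample_box from where it was at the start of the episode above 0.05 m).
Of cover_teal, cover_black, cover_amber only 2 to 3 are there at a start; the rules pass over those that are not, and their reading is None.
Of bottle_a, bottle_b, bottle_c only 2 to 3 are there at a start; the rules pass over those that are not, and their reading is None.
At some moment in a run one of cover_teal, cover_black, cover_amber may be knocked a few centimetres aside while the robot is not near it.
Once in a run the grip may slacken for a moment while it holds something.
It also fails if it takes over 210 s, if anything falls off the work surface, if the arm or the gripper's body presses on something with over 40 N, if the wrist force passes 120 N, or if a joint passes its speed limit or range.

## Working session

There is one attempt and no reset: what is moved stays moved. The work goes in short steps, Python scripts to look and compute and a tool call to move; the robot and the scene stay as the last step left them, time stands still between calls to the robot, and variables do not carry over. Pictures are saved under pics/ and viewed, at most 14 in all, crops included, and the job is handed in when it is done.

Besides the shell and the picture viewer there is one more tool, called after "Emit:" as name(argument=value, ...) on one line, values as JSON. carry_out: Moves the arm, as the interface text tells. Its arguments: {"type":"object","properties":{"plan":{"type":"array","items":{"type":"number"}}},"required":["plan"]}

```bash
ls; mkdir -p pics; python3 - <<'E'
from plant import bot
import cv2,numpy as np
np.set_printoptions(precision=3,suppress=True)
for n in("scene","top"):
    cv2.imwrite(f"pics/{n}0.png",bot.get_image(n)[:,:,::-1])
for n in("scene","top","wrist"):
    print(n,bot.camera_params(n))
print(bot.read_state(),bot.grip_point_offset)
E
```

```text
pics
scene {'fx': 517.194479770481, 'fy': 517.194479770481, 'cx': 318.66851685740545, 'cy': 238.7982276237454, 'k1': -0.0765490379171181, 'world_from_camera': array([[  -0.704,    0.411,   -0.579, 1276.372],
       [   0.71 ,    0.421,   -0.565,  723.801],
       [   0.012,   -0.808,   -0.589,  774.993],
       [   0.   ,    0.   ,    0.   ,    1.   ]])}
top {'fx': 436.47469957331316, 'fy': 436.47469957331316, 'cx': 327.4025392263175, 'cy': 243.49471068608753, 'k1': -0.055687787901704554, 'world_from_camera': array([[  -0.023,   -0.981,    0.193,  345.781],
       [  -1.   ,    0.025,    0.009,   24.408],
       [  -0.013,   -0.193,   -0.981, 1178.542],
       [   0.   ,    0.   ,    0.   ,    1.   ]])}
wrist {'fx': 358.4925784654795, 'fy': 358.4925784654795, 'cx': 319.2947733300366, 'cy': 238.8642956014058, 'k1': -0.06627148381444677, 'world_from_camera': array([[  0.394,   0.88 ,   0.266, 172.326],
       [  0.919,  -0.377,  -0.115, 606.174],
       [ -0.001,   0.29 ,  -0.957, 384.753],
       [  0.   ,   0.   ,   0.   ,   1.   ]])}
{'time_s': 0.1, 'joints': array([-1.233,  0.412, -0.013,  1.597,  0.006,  1.134, -0.082]), 'joint_velocities': array([ 0.001, -0.002,  0.   , -0.001, -0.002,  0.002, -0.001]), 'joint_efforts': array([  0.003, -58.909,   0.644, -29.171,  -0.054,   0.015,   0.   ]), 'tool_pos': array([246.568, 573.824, 221.88 ]), 'eef_rot': array([[-0.919,  0.395, -0.   ],
       [ 0.395,  0.919, -0.001],
       [-0.   , -0.001, -1.   ]]), 'wrist_force': array([ 0.505,  0.662, -0.355]), 'moment': array([ 0.03 , -0.065, -0.01 ]), 'gripper_force': 0.0, 'gripper_width': 87.81355855410753} -18.700000000000003
```

View pics/top0.png

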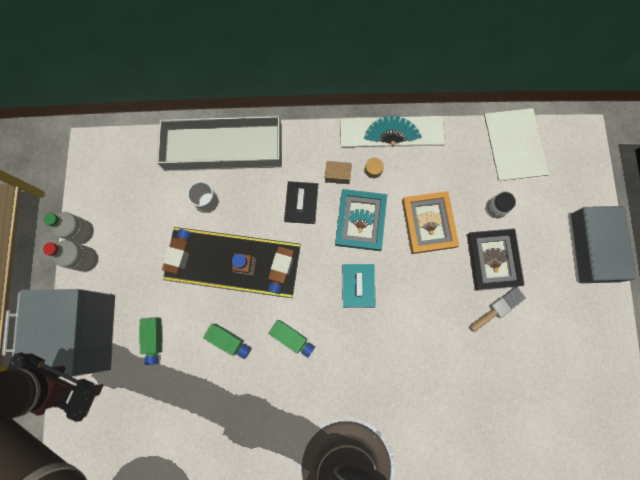

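View pics/scene0.png

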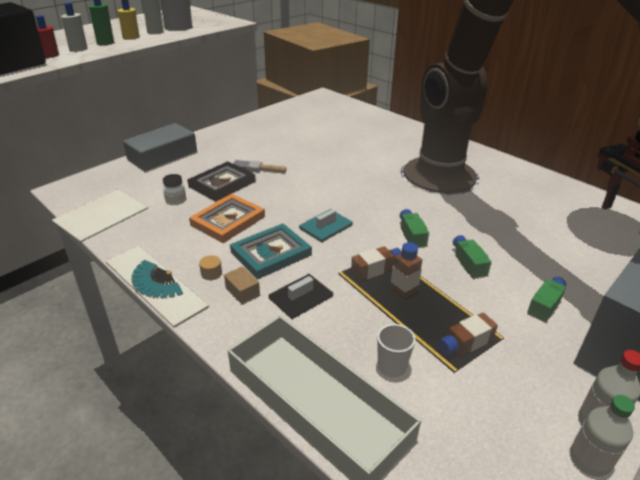

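Top view: black cover (301,202), teal cover (358,286), no amber cover; mounts teal (361,219), amber (431,221), black (496,259). Fallen bottles at (175,253) with the cap up-image and (281,268) with the cap down-image. Bottle_d stands at (242,262). Green decoys are in the row at y≈335.

```bash
cat > h.py <<'E'
from plant import bot
import cv2,numpy as np
np.set_printoptions(precision=3,suppress=True)
def cast(p,px,z):
    """pixels -> world points on plane z"""
    px=np.atleast_2d(np.float64(px)); d=(px-[p['cx'],p['cy']])/[p['fx'],p['fy']]
    u=d.copy()
    for _ in range(8): u=d/(1+p['k1']*(u**2).sum(1,keepdims=True))
    T=p['world_from_camera']; r=np.c_[u,np.ones(len(u))]@T[:3,:3].T
    return T[:3,3]+r*((z-T[2,3])/r[:,2])[:,None]
def mask(im,lo,hi,box=None):
    m=cv2.inRange(cv2.cvtColor(im,cv2.COLOR_RGB2HSV),np.array(lo),np.array(hi))
    if box:
        x0,y0,x1,y1=box; k=np.zeros_like(m); k[y0:y1,x0:x1]=1; m*=k
    return m
def rect(p,m,z,amin=40):
    """minAreaRect of each blob's outline on plane z: centre, long, short, yaw of long side (deg), pixel centre"""
    out=[]
    for c in cv2.findContours(m,cv2.RETR_EXTERNAL,cv2.CHAIN_APPROX_NONE)[0]:
        if cv2.contourArea(c)<amin: continue
        w=cast(p,c.reshape(-1,2),z)[:,:2].astype(np.float32)
        b=cv2.boxPoints(cv2.minAreaRect(w)); e=[b[1]-b[0],b[2]-b[1]]
        e.sort(key=lambda v:-np.hypot(*v)); a=np.degrees(np.arctan2(e[0][1],e[0][0]))%180
        out.append((b.mean(0),np.hypot(*e[0]),np.hypot(*e[1]),a,c.reshape(-1,2).mean(0)))
    return out
E
python3 - <<'E'
from h import *
im=bot.get_image("top"); p=bot.camera_params("top")
def show(n,m,z,a=40):
    for r in rect(p,m,z,a): print(n,*r)
B=(150,150,560,310)
teal=([80,80,40],[100,255,255])
show("teal z12",mask(im,*teal,(335,260,385,312)),12)
show("teal mount z26",mask(im,*teal,(325,185,395,255)),26,300)
show("amber mount z26",mask(im,[8,120,120],[25,255,255],(400,185,465,255)),26,300)
show("black cover z12",mask(im,[0,0,0],[180,255,60],(280,175,325,228)),12,200)
show("black mount z26",mask(im,[0,0,0],[180,255,60],(465,222,530,295)),26,200)
show("handle T z42",mask(im,[0,0,120],[180,70,255],(350,268,368,302)),42)
show("handle K z42",mask(im,[0,0,120],[180,70,255],(292,186,309,216)),42)
show("caps z26",mask(im,[100,120,40],[130,255,255],(150,220,320,300)),26,20)
m=mask(im,[0,0,0],[180,255,55],(155,220,305,305))
show("lane dark z4",mask(im,[20,100,100],[35,255,255],(155,220,305,305)),4,20)
for n,px in(("bott1 body/foot end",(166,270)),("b1 body ctr",(176,255)),("b2 body",(281,266))): print(n,cast(p,px,48))
print("wax,brass,pot,box,brush",cast(p,[(502,205),(374,167),(203,198),(338,172),(497,309)],30)[:,:2])
cv2.imwrite("pics/lane.png",cv2.resize(im[215:310,150:330,::-1],None,fx=4,fy=4,interpolation=cv2.INTER_CUBIC))
E
```

```text
teal z12 [460.511 -46.129] 112.832664 83.287445 178.31822 [358.276 285.145]
teal mount z26 [638.371 -58.145] 156.43034 124.11052 171.8173 [360.959 219.398]
amber mount z26 [ 626.699 -246.658] 155.50276 125.96985 6.707638 [430.423 221.871]
black cover z12 [694.063 105.743] 111.74603 80.269745 174.51764 [300.783 202.302]
black mount z26 [ 518.832 -412.976] 152.94484 130.08806 3.077049 [494.61  259.235]
handle T z42 [459.824 -45.526] 57.544304 15.68935 177.99387 [358.981 284.   ]
handle K z42 [695.769 105.699] 59.13339 15.291163 174.4944 [300.042 198.5  ]
caps z26 [456.784 177.919] 31.287956 19.982498 70.48087 [274.094 287.562]
caps z26 [532.073 274.207] 35.529415 35.176113 0.7351721 [238.378 260.378]
caps z26 [609.997 428.131] 30.52403 19.356424 74.6252 [182.967 233.833]
lane dark z4 [465.395 310.998] 355.5544 8.10223 80.79389 [227.249 286.549]
lane dark z4 [599.965 271.851] 323.14777 7.2759 80.83937 [242.496 237.548]
bott1 body/foot end [[507.693 462.363  48.   ]]
b1 body ctr [[547.292 437.165  48.   ]]
b2 body [[511.209 157.192  48.   ]]
wax,brass,pot,box,brush [[ 666.968 -446.408]
 [ 785.067 -100.026]
 [ 708.575  375.228]
 [ 773.052    0.431]
 [ 385.718 -405.232]]
```

View pics/lane.png

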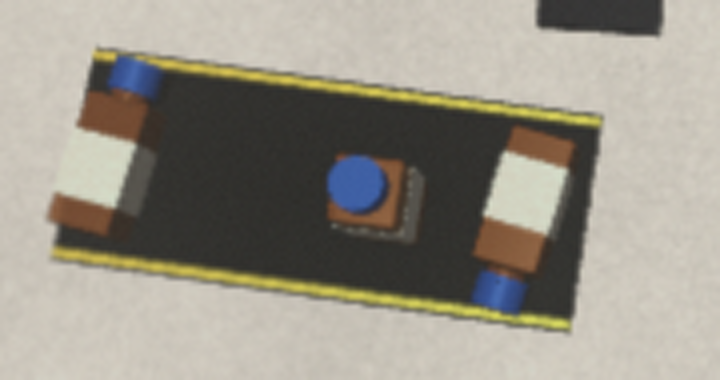

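The crop shows both fallen bottles lying on the mat: left one's foot is at px (169.5,272) with its cap at (183.7,234.3), right one's foot is at px (286.2,248.5) with its cap at (274.5,288).

```bash
python3 - <<'E'
from h import *
p=bot.camera_params("top"); f=lambda x,y:(x/4+150,y/4+215)
for n,ft,sh,cap in(("L",((48,220),(108,235)),((90,90),(150,107)),(135,77)),("R",((515,125),(575,143)),((477,253),(537,275)),(498,292))):
    F=cast(p,[f(*q) for q in ft],48)[:,:2]; S=cast(p,[f(*q) for q in sh],48)[:,:2]; C=cast(p,f(*cap),30)[0,:2]
    a=S.mean(0)-F.mean(0); L=np.hypot(*a); a/=L; c=C-F.mean(0)
    print(n,"foot",F.mean(0),"w",np.hypot(*(F[1]-F[0])),np.hypot(*(S[1]-S[0])),"len",L,"yaw",np.degrees(np.arctan2(a[1],a[0])),"yaw to cap",np.degrees(np.arctan2(c[1],c[0])),np.hypot(*c),"origin",F.mean(0)+60*c/np.hypot(*c))
print("d",cast(p,(239.6,261),124))
R=bot.read_state()['eef_rot'];print(np.degrees(np.arctan2(R[1,0],R[0,0])))
E
```

```text
L foot [502.5   452.749] w 42.24104266628528 43.21921436716669 len 89.71624934801062 yaw -15.90055407693033 yaw to cap -14.921408332825317 108.4866317482453 origin [560.476 437.299]
R foot [557.487 143.206] w 41.706147607144196 42.0102329479952 len 89.06708574165914 yaw 163.53969890913189 yaw to cap 161.79562667602366 107.16362811074127 origin [500.49  161.951]
d [[514.923 250.198 124.   ]]
156.7499576847488
```

```bash
cat >> h.py <<'E'
from scipy.spatial.transform import Rotation as Ro
def tool(yaw_a,lean,s=1):
    """tool leaning back (gripper towards yaw_a) by lean deg; tool x has sign s along yaw_a"""
    y,b=np.radians(yaw_a),np.radians(lean); a=np.array([np.cos(y),np.sin(y),0]); u=np.array([0,0,1.])
    z=-np.sin(b)*a-np.cos(b)*u; x=s*(np.cos(b)*a-np.sin(b)*u)
    return np.c_[x,np.cross(z,x),z]
def to(P,R,st=None):
    """turn (rotvec deg, current tool axes), then shift (m) in the turned axes"""
    st=st or bot.read_state(); R0=st['eef_rot']
    rv=Ro.from_matrix(R0.T@R).as_rotvec(degrees=True); d=np.array(P)-st['tool_pos']
    print("turn",rv,"| shift after",R.T@d/1000,"| shift before turn",R0.T@d/1000)
E
python3 - <<'E'
from h import *
a=-15.5; A=np.array([np.cos(np.radians(a)),np.sin(np.radians(a)),0])
R=tool(a,38,-1); G=np.array([560.5,437.3,32])+12*A; T=G+18.7*R[:,2]
print(T,R); to(T-110*R[:,2],R); print(bot.read_state()['joints'])
E
```

```text
[560.969 437.17   17.264] [[-0.759  0.267 -0.593]
 [ 0.211  0.964  0.165]
 [ 0.616  0.    -0.788]]
turn [ 2.502 37.942 -7.487] | shift after [-0.394 -0.048 -0.158] | shift before turn [-0.41   0.008  0.118]
[-1.233  0.412 -0.013  1.597  0.006  1.134 -0.082]
```

Emit:
carry_out(plan=[-0.04, 0, 0, 0, 0, 0, 1, -0.04, 0, 0, 0, 0, 0, 1, -0.04, 0, 0, 0, 0, 0, 1, -0.04, 0, 0, 0, 0, 0, 1, -0.04, 0, 0, 0, 0, 0, 1])

```text
time_s: 0.57
tool_pos: [431.9, 494.2, 222.4]
eef_rot: [[-0.919, 0.394, -0.0], [0.394, 0.919, -0.0], [0.0, -0.0, -1.0]]
wrist_force: [-0.0, 1.1, 0.3]
gripper_width: 88.2
gripper_force: 0.0
```

Emit:
carry_out(plan=[-0.04, 0, 0, 0, 0, 0, 1, -0.04, 0, 0, 0, 0, 0, 1, -0.04, 0, 0, 0, 0, 0, 1, -0.04, 0, 0, 0, 0, 0, 1, -0.04, 0, 0, 0, 0, 0, 1])

```text
time_s: 0.98
tool_pos: [615.7, 415.2, 222.3]
eef_rot: [[-0.919, 0.395, -0.0], [0.395, 0.919, -0.0], [0.0, -0.0, -1.0]]
wrist_force: [1.1, 1.1, -0.5]
gripper_width: 87.7
gripper_force: 0.0
```

Emit:
carry_out(plan=[0, 0, 0, 0.4, 6.3, -1.2, 1, 0, 0, 0, 0.4, 6.3, -1.2, 1, 0, 0, 0, 0.4, 6.3, -1.2, 1, 0, 0, 0, 0.4, 6.3, -1.2, 1, 0, 0, 0, 0.4, 6.3, -1.2, 1])

```text
time_s: 1.4
tool_pos: [615.0, 415.6, 223.6]
eef_rot: [[-0.813, 0.292, -0.505], [0.25, 0.956, 0.151], [0.527, -0.003, -0.85]]
wrist_force: [0.3, 1.4, -0.2]
gripper_width: 87.6
gripper_force: 0.0
```

Emit:
carry_out(plan=[0, 0, 0, 0.4, 6.3, -1.2, 1, 0, 0, 0, 0, 0, 0, 1])

```text
time_s: 1.57
tool_pos: [608.2, 416.4, 211.4]
eef_rot: [[-0.786, 0.28, -0.552], [0.236, 0.96, 0.152], [0.572, -0.011, -0.82]]
wrist_force: [-0.3, 1.6, -1.1]
gripper_width: 88.1
gripper_force: 0.0
```

```bash
python3 - <<'E'
from h import *
a=-15.5; A=np.array([np.cos(np.radians(a)),np.sin(np.radians(a)),0])
R=tool(a,38,-1); G=np.array([560.5,437.3,32])+12*A; T=G+18.7*R[:,2]
to(T-110*R[:,2],R); to(T,R); print(bot.read_state())
im=bot.get_image("wrist"); cv2.imwrite("pics/w1.png",im[:,:,::-1])
E
```

```text
turn [-0.049  3.109 -1.005] | shift after [-0.079  0.007  0.074] | shift before turn [-0.075  0.009  0.079]
turn [-0.049  3.109 -1.005] | shift after [-0.079  0.007  0.184] | shift before turn [-0.069  0.009  0.188]
{'time_s': 1.5667, 'joints': array([-0.392,  0.972, -0.236,  0.781, -0.252,  1.819,  0.705]), 'joint_velocities': array([-0.084, -0.083,  0.181,  0.053, -0.127, -0.058,  0.078]), 'joint_efforts': array([  6.218, -96.247,  -5.015, -33.484,  -0.971,   2.797,  -0.649]), 'tool_pos': array([608.179, 416.378, 211.411]), 'eef_rot': array([[-0.786,  0.28 , -0.552],
       [ 0.236,  0.96 ,  0.152],
       [ 0.572, -0.011, -0.82 ]]), 'wrist_force': array([-0.304,  1.591, -1.053]), 'moment': array([-0.116, -0.482, -0.066]), 'gripper_force': 0.0, 'gripper_width': 88.05529809480069}
```

View pics/w1.png

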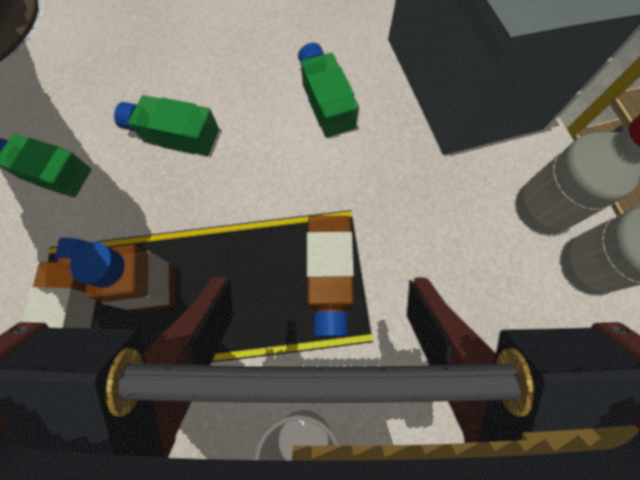

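Wrist view: the left bottle stands upright in the picture at about (330,270), centred between the fingers, with its cap at (331,323).

Emit:
carry_out(plan=[-0.026, 0.003, 0.025, 0, 0, -0.3, 1, -0.026, 0.002, 0.025, 0, 0, -0.3, 1, -0.026, 0.002, 0.025, 0, 0, -0.3, 1, 0, 0, 0, 0, 0, 0, 1])

```text
time_s: 1.95
tool_pos: [629.7, 415.5, 102.7]
eef_rot: [[-0.793, 0.266, -0.548], [0.224, 0.964, 0.144], [0.566, -0.008, -0.824]]
wrist_force: [-0.7, 0.3, -3.3]
gripper_width: 87.7
gripper_force: 0.0
```

```bash
python3 - <<'E'
from h import *
a=-15.5; A=np.array([np.cos(np.radians(a)),np.sin(np.radians(a)),0])
st=bot.read_state(); R0=st['eef_rot']; b=np.degrees(np.arccos(-R0[2,2])); print(b,st['joints'],st['tool_pos'])
R=tool(a,b,-1); G=np.array([560.5,437.3,32])+12*A; T=G+18.7*R[:,2]
to(T,R)
# check the bottle's line from wrist: body mask
im=bot.get_image("wrist"); p=bot.camera_params("wrist")
for r in rect(p,mask(im,[100,120,40],[130,255,255],(230,150,430,420)),30,100): print("cap",*r)
for r in rect(p,mask(im,[5,100,60],[18,255,255],(230,100,430,420)),48,200): print("body",*r)
E
```

```text
34.510121339623375 [-0.393  1.088 -0.21   0.788 -0.231  1.711  0.783] [629.709 415.457 102.741]
turn [-0.43   0.003 -0.234] | shift after [0.01  0.003 0.111] | shift before turn [0.01  0.003 0.111]
cap [607.312 427.807] 34.785507 27.90969 74.543396 [325.896 281.182]
body [580.474 435.141] 44.62455 33.83922 74.50241 [325.767 237.356]
body [510.364 454.935] 44.251717 15.909857 74.46442 [326.224 146.245]
```

Emit:
carry_out(plan=[0.005, 0.003, 0.02, 0, 0, 0, 1, 0.005, 0.003, 0.03, 0, 0, 0, 1, 0, 0, 0.03, 0, 0, 0, 1, 0, 0, 0.03, 0, 0, 0, 1, 0, 0, 0, 0, 0, 0, 0.2])

```text
time_s: 2.42
tool_pos: [560.9, 443.6, 25.2]
eef_rot: [[-0.795, 0.263, -0.546], [0.218, 0.965, 0.148], [0.566, -0.002, -0.824]]
wrist_force: [-1.5, 0.7, 0.1]
gripper_width: 84.4
gripper_force: 0.0
```

Emit:
carry_out(plan=[0, 0, 0, 0, 0, 0, 0.2, 0, 0, 0, 0, 0, 0, 0.2, 0, 0, 0, 0, 0, 0, 0.2, 0, 0, 0, 0, 0, 0, 0.2, 0, 0, 0, 0, 0, 0, 0.2])

```text
time_s: 2.83
tool_pos: [567.1, 441.7, 26.7]
eef_rot: [[-0.797, 0.268, -0.541], [0.221, 0.963, 0.152], [0.562, 0.002, -0.827]]
wrist_force: [-1.1, -2.2, 0.9]
gripper_width: 51.3
gripper_force: 0.7
```

Emit:
carry_out(plan=[0, 0, 0, 0, 0, 0, 0.2, 0, 0, 0, 0, 0, 0, 0.2, 0, 0, 0, 0, 0, 0, 0.2])

```text
time_s: 3.08
tool_pos: [566.5, 441.4, 26.1]
eef_rot: [[-0.796, 0.268, -0.542], [0.221, 0.963, 0.151], [0.563, 0.0, -0.826]]
wrist_force: [1.6, -3.5, 5.2]
gripper_width: 43.6
gripper_force: 29.9
```

Emit:
carry_out(plan=[0, 0, 0, 0, 0, 0, 0.8, 0, 0, 0, 0, 0, 0, 0.8, 0, 0, 0.01, 0, 0, 0, 0.8, 0, 0, 0, 0, 0, 0, 0.2, 0, 0, 0, 0, 0, 0, 0.2])

```text
time_s: 3.5
tool_pos: [558.8, 443.7, 16.1]
eef_rot: [[-0.795, 0.266, -0.545], [0.22, 0.964, 0.15], [0.565, -0.001, -0.825]]
wrist_force: [-0.3, 0.3, 0.1]
gripper_width: 53.9
gripper_force: 0.0
```

Emit:
carry_out(plan=[0, 0, 0, 0, 0, 0, 0.2, 0, 0, 0, 0, 0, 0, 0.2, 0, 0, 0, 0, 0, 0, 0.2, 0, 0, 0, 0, 0, 0, 0.2, 0, 0, 0, 0, 0, 0, 0.2])

```text
time_s: 3.92
tool_pos: [560.3, 443.4, 17.0]
eef_rot: [[-0.796, 0.267, -0.543], [0.221, 0.964, 0.151], [0.563, 0.0, -0.826]]
wrist_force: [0.4, 0.2, -2.8]
gripper_width: 44.2
gripper_force: 29.9
```

```bash
python3 - <<'E'
from h import *
st=bot.read_state(); R=st['eef_rot']; print(st['tool_pos'],st['tool_pos']-18.7*R[:,2],st['gripper_width'],st['gripper_force'],st['joints'])
E
```

```text
[560.345 443.403  17.039] [570.496 440.58   32.488] 44.1991849307511 29.89590972661972 [-0.422  1.061 -0.239  1.059 -0.233  1.447  0.794]
```

Emit:
carry_out(plan=[0.017, 0, -0.025, 0, 0, 0, 0.2, 0.017, 0, -0.025, 0, 0, 0, 0.2, 0.017, 0, -0.025, 0, 0, 0, 0.2, 0.017, 0, -0.025, 0, 0, 0, 0.2, 0, 0, 0, 0, 0, 0, 0.2])

```text
time_s: 4.33
tool_pos: [562.7, 445.3, 145.7]
eef_rot: [[-0.8, 0.268, -0.536], [0.217, 0.963, 0.156], [0.559, 0.009, -0.829]]
wrist_force: [0.6, -0.5, -1.5]
gripper_width: 44.1
gripper_force: 29.9
```

Emit:
carry_out(plan=[0, 0, 0, 3.7, 0, -5.5, 0.2, 0, 0, 0, 3.7, 0, -5.5, 0.2, 0, 0, 0, 3.7, 0, -5.5, 0.2, 0, 0, 0, 3.7, 0, -5.5, 0.2, 0, 0, 0, 3.7, 0, -5.5, 0.2])

```text
time_s: 4.75
tool_pos: [554.7, 442.7, 132.3]
eef_rot: [[-0.789, -0.307, -0.532], [-0.262, 0.952, -0.16], [0.556, 0.013, -0.831]]
wrist_force: [-1.7, 1.1, -3.3]
gripper_width: 43.9
gripper_force: 29.9
```

Emit:
carry_out(plan=[0, 0, 0, 3.7, 0, -5.5, 0.2, 0, 0, 0, 3.7, 0, -5.5, 0.2, 0, 0, 0, 3.7, 0, -5.5, 0.2, 0, 0, 0, 0, -6, 0, 0.2, 0, 0, 0, 0, -6, 0, 0.2])

```text
time_s: 5.17
tool_pos: [544.9, 436.9, 122.3]
eef_rot: [[-0.739, -0.61, -0.285], [-0.571, 0.792, -0.214], [0.356, 0.005, -0.934]]
wrist_force: [0.8, 0.4, -0.6]
gripper_width: 44.0
gripper_force: 29.9
```

Emit:
carry_out(plan=[0, 0, 0, 0, -6, 0, 0.2, 0, 0, 0, 0, -6, 0, 0.2, 0, 0, 0, 0, -6, 0, 0.2, 0, 0, 0, 0, -6, 0, 0.2, 0, 0, 0, 0, -6, 0, 0.2])

```text
time_s: 5.58
tool_pos: [546.9, 435.5, 129.4]
eef_rot: [[-0.784, -0.607, 0.13], [-0.597, 0.795, 0.106], [-0.168, 0.006, -0.986]]
wrist_force: [0.3, 0.9, -2.1]
gripper_width: 43.9
gripper_force: 29.9
```

Emit:
carry_out(plan=[0, 0, 0, 0, -6, 0, 0.2, 0, 0, 0, 0, -6, 0, 0.2, 0, 0, 0, 0, -6, 0, 0.2, 0, 0, 0, 0, -6, 0, 0.2, 0, 0, 0, 0, -6, 0, 0.2])

```text
time_s: 6.0
tool_pos: [551.2, 424.4, 125.1]
eef_rot: [[-0.684, -0.592, 0.427], [-0.515, 0.806, 0.291], [-0.516, -0.021, -0.856]]
wrist_force: [0.5, -0.7, -2.0]
gripper_width: 43.9
gripper_force: 29.9
```

```bash
python3 - <<'E'
from h import *
st=bot.read_state(); R=st['eef_rot']; print(st['tool_pos'],R,st['gripper_width'],st['gripper_force'],st['joints'])
E
```

```text
[551.154 424.423 125.141] [[-0.684 -0.592  0.427]
 [-0.515  0.806  0.291]
 [-0.516 -0.021 -0.856]] 43.89540293648526 29.897177517414093 [-0.813  0.407  0.052  2.022  0.368  0.191  1.095]
```

Emit:
carry_out(plan=[0, 0, 0, 3.3, 0.1, 5.5, 0.2, 0, 0, 0, 3.3, 0.1, 5.5, 0.2, 0, 0, 0, 3.3, 0.1, 5.5, 0.2, 0, 0, 0, 3.3, 0.1, 5.5, 0.2, 0, 0, 0, 3.3, 0.1, 5.5, 0.2])

```text
time_s: 6.42
tool_pos: [553.3, 425.1, 125.7]
eef_rot: [[-0.851, -0.091, 0.517], [-0.089, 0.996, 0.03], [-0.518, -0.021, -0.855]]
wrist_force: [-0.5, -0.2, -2.9]
gripper_width: 44.2
gripper_force: 29.9
```

Emit:
carry_out(plan=[0, 0, 0, 3.3, 0.1, 5.5, 0.2, 0, 0, 0, 3.3, 0.1, 5.5, 0.2, 0, 0, 0, 3.3, 0.1, 5.5, 0.2, 0, 0, 0, 3.3, 0.1, 5.5, 0.2, 0, 0, 0, 3.3, 0.1, 5.5, 0.2])

```text
time_s: 6.83
tool_pos: [552.6, 426.2, 125.0]
eef_rot: [[-0.768, 0.45, 0.456], [0.376, 0.893, -0.247], [-0.518, -0.019, -0.855]]
wrist_force: [0.2, 0.1, -1.7]
gripper_width: 44.0
gripper_force: 29.9
```

```bash
python3 - <<'E'
from h import *
st=bot.read_state(); R=st['eef_rot']; print(st['tool_pos'],R,st['gripper_width'],st['gripper_force'],st['joints'])
to(st['tool_pos'],tool(180-40,55.6,1))
E
```

```text
[552.611 426.218 125.018] [[-0.768  0.45   0.456]
 [ 0.376  0.893 -0.247]
 [-0.518 -0.019 -0.855]] 44.03430194088036 29.893172085285187 [-1.476  0.701  0.719  1.717  0.142  0.766  0.102]
turn [  8.406 -24.132  10.434] | shift after [0. 0. 0.] | shift before turn [0. 0. 0.]
```

Emit:
carry_out(plan=[0, 0, 0, 0.2, -6.1, 0.2, 0.2, 0, 0, 0, 0.2, -6.1, 0.2, 0.2, 0, 0, 0, 0.2, -6.1, 0.2, 0.2, 0, 0, 0, 0.2, -6.1, 0.2, 0.2, 0, 0, 0, 0, 0, 0, 0.2])

```text
time_s: 7.25
tool_pos: [549.2, 428.3, 117.8]
eef_rot: [[-0.508, 0.456, 0.731], [0.232, 0.89, -0.394], [-0.829, -0.031, -0.558]]
wrist_force: [-2.4, 0.8, -5.7]
gripper_width: 44.1
gripper_force: 29.9
```

```bash
python3 - <<'E'
from h import *
st=bot.read_state(); R=st['eef_rot']; print(st['tool_pos'],R,st['gripper_width'],st['gripper_force'],st['joints'])
yaw=np.degrees(np.arctan2(R[1,2],R[0,2])); Rt=tool(yaw+180,55.7,1); print(yaw)
to(st['tool_pos'],Rt)
cv2.imwrite("pics/s1.png",bot.get_image("scene")[80:420,250:640,::-1])
E
```

```text
[549.193 428.337 117.781] [[-0.508  0.456  0.731]
 [ 0.232  0.89  -0.394]
 [-0.829 -0.031 -0.558]] 44.11824182264824 29.899369776248932 [-1.792  1.009  0.971  1.79   0.324  0.692 -0.255]
-28.313425141818346
turn [-0.007  0.388  2.115] | shift after [0. 0. 0.] | shift before turn [0. 0. 0.]
```

View pics/s1.png

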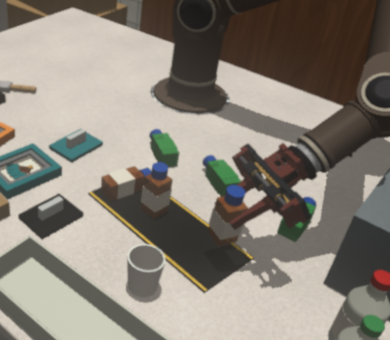

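Emit:
carry_out(plan=[-0.005, -0.018, 0.008, 0, 0.3, 2.1, 0.2, 0.0124, 0, 0.0085, 0, 0, 0, 0.2, 0.0124, 0, 0.0085, 0, 0, 0, 0.2, 0.0124, 0, 0.0085, 0, 0, 0, 0.2, 0, 0, 0, 0, 0, 0, 0.2])

```text
time_s: 7.72
tool_pos: [553.6, 405.4, 77.3]
eef_rot: [[-0.496, 0.483, 0.722], [0.283, 0.876, -0.391], [-0.821, 0.01, -0.571]]
wrist_force: [-0.4, -0.8, -2.8]
gripper_width: 44.2
gripper_force: 29.9
```

Emit:
carry_out(plan=[0, 0, 0, 0, 0, 0, 0.2, 0, 0, 0, 0, 0, 0, 0.2, 0, 0, 0, 0, 0, 0, 0.2])

```text
time_s: 7.97
tool_pos: [554.7, 405.6, 81.3]
eef_rot: [[-0.492, 0.483, 0.724], [0.283, 0.876, -0.391], [-0.823, 0.013, -0.568]]
wrist_force: [0.1, -0.2, -2.2]
gripper_width: 44.0
gripper_force: 29.9
```

Emit:
carry_out(plan=[0.0115, 0, 0.008, 0, 0, -0.7, 0.2, 0, 0, 0, 0, 0, 0, 0.2, 0, 0, 0, 0, 0, 0, 0.2])

```text
time_s: 8.22
tool_pos: [554.1, 405.4, 65.6]
eef_rot: [[-0.499, 0.476, 0.724], [0.27, 0.879, -0.392], [-0.823, 0.0, -0.568]]
wrist_force: [-0.1, -0.7, -1.2]
gripper_width: 43.7
gripper_force: 29.9
```

Emit:
carry_out(plan=[0.0025, 0, 0.0017, 0, 0, 0, 0.2, 0, 0, 0, 0, 0, 0, 0.2, 0, 0, 0, 0, 0, 0, 0.2])

```text
time_s: 8.47
tool_pos: [554.4, 405.4, 63.5]
eef_rot: [[-0.498, 0.476, 0.724], [0.271, 0.879, -0.392], [-0.823, 0.001, -0.567]]
wrist_force: [-0.5, -0.7, -2.1]
gripper_width: 43.8
gripper_force: 29.9
```

```bash
python3 - <<'E'
from h import *
st=bot.read_state(); print(st['tool_pos'],st['eef_rot'],st['wrist_force'],st['joints'])
cv2.imwrite("pics/s2.png",cv2.resize(bot.get_image("scene")[230:370,380:560,::-1],None,fx=4,fy=4))
E
```

```text
[554.427 405.434  63.51 ] [[-0.498  0.476  0.724]
 [ 0.271  0.879 -0.392]
 [-0.823  0.001 -0.567]] [-0.486 -0.708 -2.121] [-1.767  1.083  0.949  1.837  0.297  0.587 -0.331]
```

View pics/s2.png

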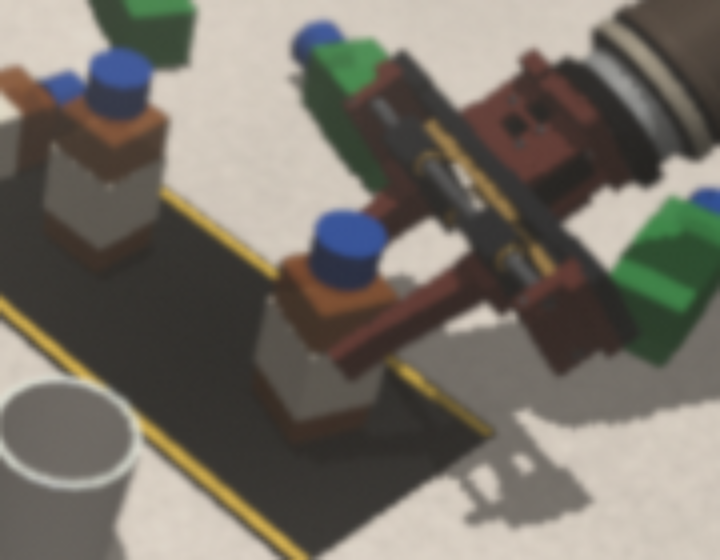

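The bottle is upright in the grip, just above the mat (crop (330,400)).

Emit:
carry_out(plan=[0.0016, 0, 0.0011, 0, 0, 0, 0.2, 0, 0, 0, 0, 0, 0, 0.2])

```text
time_s: 8.68
tool_pos: [554.5, 405.4, 61.9]
eef_rot: [[-0.498, 0.477, 0.724], [0.272, 0.879, -0.392], [-0.824, 0.002, -0.567]]
wrist_force: [0.1, -0.1, 0.3]
gripper_width: 43.7
gripper_force: 30.0
```

Emit:
carry_out(plan=[0.0016, 0, 0.0011, 0, 0, 0, 0.2, 0, 0, 0, 0, 0, 0, 0.2])

```text
time_s: 8.85
tool_pos: [554.8, 405.1, 61.7]
eef_rot: [[-0.496, 0.477, 0.725], [0.271, 0.879, -0.393], [-0.825, 0.002, -0.565]]
wrist_force: [-8.5, 0.1, 11.1]
gripper_width: 43.9
gripper_force: 30.0
```

Emit:
carry_out(plan=[0.0016, 0, 0.0011, 0, 0, 0, 0.2, 0, 0, 0, 0, 0, 0, 0.2])

```text
time_s: 9.02
tool_pos: [555.1, 404.9, 61.3]
eef_rot: [[-0.495, 0.478, 0.726], [0.271, 0.878, -0.394], [-0.826, 0.002, -0.564]]
wrist_force: [-12.4, 0.6, 20.7]
gripper_width: 43.9
gripper_force: 30.0
```

Emit:
carry_out(plan=[-0.002, 0, -0.0014, 0, 0, 0, 0.2, 0, 0, 0, 0, 0, 0, 0.2, 0, 0, 0, 0, 0, 0, 0.9, 0, 0, 0, 0, 0, 0, 0.9, 0, 0, 0, 0, 0, 0, 0.9])

```text
time_s: 9.43
tool_pos: [554.4, 405.5, 59.9]
eef_rot: [[-0.499, 0.476, 0.724], [0.272, 0.879, -0.391], [-0.823, 0.002, -0.568]]
wrist_force: [-0.1, -1.0, 0.5]
gripper_width: 60.3
gripper_force: 0.0
```

Emit:
carry_out(plan=[0, 0, 0, 0, 0, 0, 0.9, 0, 0, -0.03, 0, 0, 0, 0.9, 0, 0, -0.03, 0, 0, 0, 0.9, 0, 0, -0.03, 0, 0, 0, 0.9, 0, 0, -0.03, 0, 0, 0, 0.9])

```text
time_s: 9.85
tool_pos: [466.6, 452.5, 128.7]
eef_rot: [[-0.498, 0.477, 0.724], [0.271, 0.879, -0.392], [-0.823, 0.001, -0.567]]
wrist_force: [-0.6, 0.0, -0.1]
gripper_width: 78.8
gripper_force: 0.0
```

```bash
python3 - <<'E'
from h import *
st=bot.read_state(); print(st['tool_pos'],st['eef_rot'],st['joints'])
im=bot.get_image("top");p=bot.camera_params("top")
for r in rect(p,mask(im,[100,120,40],[130,255,255],(150,220,320,300)),124,20): print("caps@124",*r)
a=162; A=np.array([np.cos(np.radians(a)),np.sin(np.radians(a)),0])
G=np.array([500.5,162,32])+12*A
for y in(162,):
  for s in(1,-1):
    R=tool(a,45,s);T=G+18.7*R[:,2]; print(s,T); to(T-110*R[:,2],R)
E
```

```text
[466.612 452.507 128.736] [[-0.498  0.477  0.724]
 [ 0.271  0.879 -0.392]
 [-0.823  0.001 -0.567]] [-1.935  0.975  0.978  1.813  0.284  0.799 -0.325]
caps@124 [447.462 165.197] 27.92536 18.283405 70.48091 [274.062 287.562]
caps@124 [516.233 252.967] 32.508415 32.185085 0.73539525 [238.378 260.378]
caps@124 [544.552 410.635] 32.65757 30.488142 70.67453 [175.611 250.639]
1 [501.663 161.622  18.777]
turn [-7.614 10.285 -6.697] | shift after [-0.011 -0.27   0.06 ] | shift before turn [-0.028 -0.257  0.098]
-1 [501.663 161.622  18.777]
turn [ 15.541  11.506 172.235] | shift after [0.011 0.27  0.06 ] | shift before turn [-0.028 -0.257  0.098]
```

```bash
python3 - <<'E'
from h import *
a=162; A=np.array([np.cos(np.radians(a)),np.sin(np.radians(a)),0])
G=np.array([500.5,162,38])+18*A
R=tool(a,55,1);T=G+18.7*R[:,2]; print(T,T-120*R[:,2]); to(T-120*R[:,2],R)
im=bot.get_image("top");p=bot.camera_params("top")
for r in rect(p,mask(im,[45,80,40],[80,255,255],(120,300,320,370)),30,60): print("green",*r)
E
```

```text
[497.949 162.829  27.274] [404.462 193.205  96.103]
turn [-8.158  0.311 -5.999] | shift after [ 0.014 -0.27   0.041] | shift before turn [-0.014 -0.262  0.079]
green [310.222 508.817] 45.30363 42.87132 2.4358175 [147.333 347.3  ]
green [325.435 311.466] 95.600365 45.218628 59.151745 [222.849 339.291]
green [329.269 141.471] 96.43681 43.089767 54.463898 [287.976 336.345]
```

Emit:
carry_out(plan=[0, -0.033, 0, -1, 0, -0.8, 0.85, 0, -0.033, 0, -1, 0, -0.8, 0.85, 0, -0.033, 0, -1, 0, -0.8, 0.85, 0, -0.033, 0, -1, 0, -0.8, 0.85, 0, -0.033, 0, -1, 0, -0.8, 0.85])

```text
time_s: 10.37
tool_pos: [395.0, 302.0, 128.2]
eef_rot: [[-0.529, 0.376, 0.761], [0.208, 0.927, -0.313], [-0.823, -0.007, -0.568]]
wrist_force: [-0.2, 1.4, -0.8]
gripper_width: 74.9
gripper_force: 0.0
```

Emit:
carry_out(plan=[0, -0.033, 0, -1, 0, -0.8, 0.85, 0, -0.033, 0, -1, 0, -0.8, 0.85, 0, -0.033, 0, -1, 0, -0.8, 0.85, 0, 0, 0, 0, 0, 0, 0.85])

```text
time_s: 10.7
tool_pos: [362.2, 220.9, 130.7]
eef_rot: [[-0.543, 0.311, 0.78], [0.17, 0.95, -0.261], [-0.823, -0.01, -0.569]]
wrist_force: [0.0, 0.9, -1.0]
gripper_width: 74.8
gripper_force: 0.0
```

```bash
python3 - <<'E'
from h import *
a=162; A=np.array([np.cos(np.radians(a)),np.sin(np.radians(a)),0])
st=bot.read_state(); print(st['tool_pos'],st['eef_rot'],st['joints'])
im=bot.get_image("wrist"); p=bot.camera_params("wrist"); cv2.imwrite("pics/w2.png",im[:,:,::-1])
for r in rect(p,mask(im,[100,120,40],[130,255,255]),30,100): print("cap@30",*r)
for r in rect(p,mask(im,[5,100,60],[18,255,255]),48,200): print("body@48",*r)
G=np.array([500.5,162,38])+18*A
R=tool(a,55,1);T=G+18.7*R[:,2]; to(T-120*R[:,2],R)
E
```

```text
[362.228 220.888 130.71 ] [[-0.543  0.311  0.78 ]
 [ 0.17   0.95  -0.261]
 [-0.823 -0.01  -0.569]] [-2.345  0.881  1.233  2.536  0.553  0.291 -0.544]
cap@30 [1203.3    150.174] 555.12317 16.582886 172.71906 [391.881 302.254]
cap@30 [1292.316  700.482] 676.86755 126.775246 17.94563 [597.92  297.971]
cap@30 [453.442 174.668] 94.51815 32.31359 162.39595 [305.614 193.299]
cap@30 [287.458  94.147] 62.597683 27.543236 128.01016 [55.991 90.16 ]
cap@30 [298.83  253.587] 27.10642 22.611256 70.2442 [355.02   19.322]
body@48 [671.464  42.445] 184.58475 65.675354 157.97557 [277.053 274.235]
body@48 [687.096 241.463] 237.4266 75.53852 171.19 [406.471 266.14 ]
body@48 [728.123 470.118] 271.91867 99.49771 25.28049 [590.936 261.917]
body@48 [ 533.553 -141.404] 185.81712 167.27571 96.92252 [101.333 259.223]
body@48 [445.158 179.49 ] 107.00679 41.382206 160.30568 [309.205 213.586]
body@48 [424.206 258.557] 33.91075 26.710876 82.56142 [402.21  189.286]
body@48 [450.802 373.828] 49.900005 46.533367 18.446493 [574.324 185.983]
turn [-0.726  0.339  0.392] | shift after [ 0.    -0.011  0.059] | shift before turn [ 0.001 -0.01   0.059]
```

View pics/w2.png

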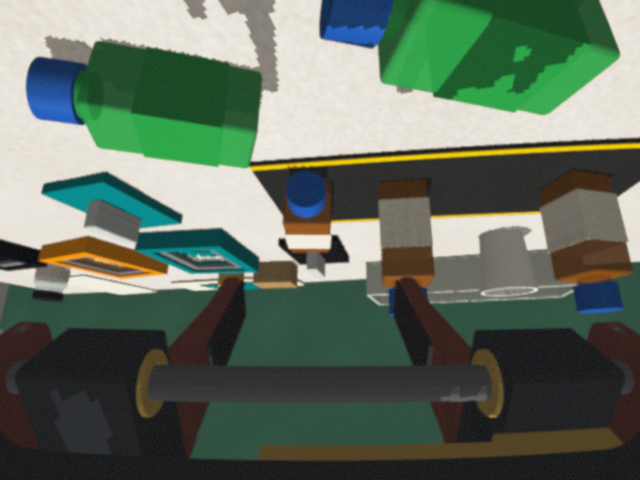

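Wrist view: R bottle's cap is at (306,193), in line with the gap between the fingers (columns 230–410); d is at (400,230) to the right.

Emit:
carry_out(plan=[0, -0.006, 0.02, -0.7, 0.3, 0.4, 0.75, 0, -0.006, 0.03, 0, 0, 0, 0.75, 0, 0, 0.03, 0, 0, 0, 0.75, 0, 0, 0.03, 0, 0, 0, 0.75, 0, 0, 0, 0, 0, 0, 0.75])

```text
time_s: 11.17
tool_pos: [416.4, 195.8, 97.1]
eef_rot: [[-0.536, 0.332, 0.776], [0.173, 0.943, -0.285], [-0.826, -0.018, -0.563]]
wrist_force: [-0.1, -0.2, 0.6]
gripper_width: 66.0
gripper_force: 0.0
```

```bash
python3 - <<'E'
from h import *
a=162; A=np.array([np.cos(np.radians(a)),np.sin(np.radians(a)),0])
st=bot.read_state(); print(st['tool_pos'],st['eef_rot'],st['joints'],st['gripper_width'])
im=bot.get_image("wrist"); cv2.imwrite("pics/w3.png",im[120:420,100:540,::-1])
G=np.array([500.5,161,38])+18*A
R=tool(a,55,1);T=G+18.7*R[:,2]; to(T,R)
E
```

```text
[416.398 195.807  97.131] [[-0.536  0.332  0.776]
 [ 0.173  0.943 -0.285]
 [-0.826 -0.018 -0.563]] [-2.108  0.972  1.134  2.536  1.139  0.14  -1.12 ] 66.03845142686802
turn [-1.734  0.65   0.07 ] | shift after [ 0.006 -0.007  0.113] | shift before turn [ 0.007 -0.004  0.113]
```

View pics/w3.png

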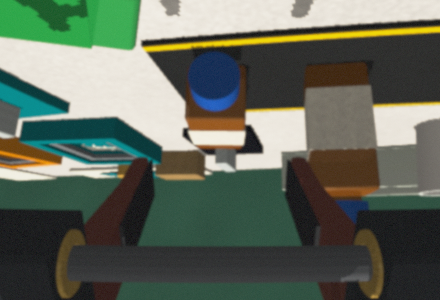

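R's cap is at crop (213,80), centred, but joint 4 and joint 6 are at their limits in this lean. I'll grip by the cap with a 30° lean instead; that also keeps the gripper clear of d.

```bash
python3 - <<'E'
from h import *
a=162; A=np.array([np.cos(np.radians(a)),np.sin(np.radians(a)),0])
G=np.array([500.5,161,29])+54*A
R=tool(a,30,1);T=G+18.7*R[:,2]; print(T,T-90*R[:,2]);to(T-90*R[:,2],R)
E
```

```text
[458.035 174.798  12.805] [415.238 188.703  90.748]
turn [-1.722 25.648 -0.309] | shift after [ 0.001 -0.007  0.006] | shift before turn [ 0.004 -0.007  0.005]
```

Emit:
carry_out(plan=[0, -0.003, 0, -0.4, 6.4, -0.1, 0.75, 0, -0.002, 0, -0.4, 6.4, -0.1, 0.75, 0, -0.002, 0, -0.4, 6.4, -0.1, 0.75, 0, 0, 0, -0.4, 6.4, -0.1, 0.75, 0, 0, 0, 0, 0, 0, 0.75])

```text
time_s: 11.63
tool_pos: [414.1, 191.0, 95.1]
eef_rot: [[-0.767, 0.324, 0.553], [0.26, 0.946, -0.193], [-0.586, -0.004, -0.81]]
wrist_force: [1.1, 0.2, -0.3]
gripper_width: 65.9
gripper_force: 0.0
```

```bash
python3 - <<'E'
from h import *
a=162; A=np.array([np.cos(np.radians(a)),np.sin(np.radians(a)),0])
st=bot.read_state(); print(st['tool_pos'],st['joints'],-np.degrees(np.arcsin(st['eef_rot'][2])))
im=bot.get_image("wrist"); p=bot.camera_params("wrist")
for r in rect(p,mask(im,[100,120,40],[130,255,255],(200,100,440,280)),30,100): print("cap@30",*r)
for r in rect(p,mask(im,[5,100,60],[18,255,255],(200,100,440,280)),48,200): print("body@48",*r)
G=np.array([500.5,161,29])+54*A
R=tool(a,30,1);T=G+18.7*R[:,2];to(T,R)
E
```

```text
[414.111 190.972  95.103] [-1.761  0.401  0.904  2.476  0.955  0.347 -0.585] [35.879  0.252 54.12 ]
cap@30 [453.06  179.058] 65.91842 33.044666 162.31372 [319.843 240.604]
body@48 [448.831 180.592] 44.28547 42.688946 161.46143 [318.202 267.128]
body@48 [452.628 246.725] 29.626204 21.046484 172.00859 [419.853 242.587]
turn [-0.721  6.15  -0.649] | shift after [-0.001 -0.003  0.094] | shift before turn [ 0.009 -0.001  0.094]
```

Emit:
carry_out(plan=[0, -0.001, 0, -0.7, 6, -0.6, 0.75, 0, 0, 0.03, 0, 0, 0, 0.75, 0, 0, 0.03, 0, 0, 0, 0.75, 0, 0, 0.025, 0, 0, 0, 0.75, 0, 0, 0, 0, 0, 0, 0.75])

```text
time_s: 12.1
tool_pos: [446.5, 176.7, 30.8]
eef_rot: [[-0.809, 0.307, 0.501], [0.246, 0.951, -0.185], [-0.533, -0.027, -0.846]]
wrist_force: [-1.5, 0.7, -0.5]
gripper_width: 65.9
gripper_force: 0.0
```

```bash
python3 - <<'E'
from h import *
a=162; A=np.array([np.cos(np.radians(a)),np.sin(np.radians(a)),0])
st=bot.read_state(); print(st['tool_pos'],st['joints'],-np.degrees(np.arcsin(st['eef_rot'][2])))
im=bot.get_image("wrist"); p=bot.camera_params("wrist"); cv2.imwrite("pics/w4.png",im[120:440,100:540,::-1])
G=np.array([500.5,161,29])+54*A
R=tool(a,30,1);T=G+18.7*R[:,2];to(T,R)
E
```

```text
[446.492 176.721  30.802] [-1.493  0.579  0.782  2.446  1.253  0.131 -0.814] [32.212  1.531 57.742]
turn [-1.133  2.119  0.889] | shift after [-0.001  0.001  0.022] | shift before turn [-0.001  0.002  0.022]
```

View pics/w4.png

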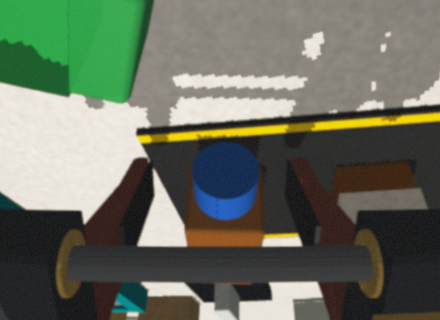

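The cap is centred between the fingers at crop (226,180). Joint 6 is at its limit, so I'll lean a little less.

Emit:
carry_out(plan=[0, 0.001, 0.008, -1, 6, 0.5, 0.75, 0.002, 0, 0.012, 0, 2, 0, 0.75, 0, 0, 0, 0, 0, 0, 0.75, 0, 0, 0, 0, 0, 0, 0.75])

```text
time_s: 12.48
tool_pos: [452.5, 175.5, 15.1]
eef_rot: [[-0.848, 0.31, 0.43], [0.27, 0.951, -0.153], [-0.456, -0.014, -0.89]]
wrist_force: [-0.6, -0.7, -0.3]
gripper_width: 66.0
gripper_force: 0.0
```

```bash
python3 - <<'E'
from h import *
a=162; A=np.array([np.cos(np.radians(a)),np.sin(np.radians(a)),0])
st=bot.read_state(); R=st['eef_rot']; print(st['tool_pos'],st['joints'],-np.degrees(np.arcsin(R[2])))
g=st['tool_pos']-18.7*R[:,2]; print("grasp",g, "axial",(g-[500.5,161,26])@A)
E
```

```text
[452.455 175.5    15.069] [-1.256  0.522  0.58   2.403  1.116  0.161 -0.606] [27.14   0.797 62.847]
grasp [444.416 178.364  31.708] axial 58.7049007962834
```

Emit:
carry_out(plan=[-0.004, 0, 0.004, 0, 0, 0, 0.75, 0, 0, 0, 0, 0, 0, 0.75, 0, 0, 0, 0, 0, 0, 0.1, 0, 0, 0, 0, 0, 0, 0.1, 0, 0, 0, 0, 0, 0, 0.1])

```text
time_s: 12.9
tool_pos: [458.2, 174.3, 14.0]
eef_rot: [[-0.848, 0.308, 0.431], [0.268, 0.951, -0.152], [-0.457, -0.013, -0.889]]
wrist_force: [0.1, 0.7, -0.3]
gripper_width: 49.2
gripper_force: 0.0
```

Emit:
carry_out(plan=[0, 0, 0, 0, 0, 0, 0.1, 0, 0, 0, 0, 0, 0, 0.1, 0, 0, 0, 0, 0, 0, 0.1, 0, 0, 0, 0, 0, 0, 0.1, 0, 0, 0, 0, 0, 0, 0.1])

```text
time_s: 13.32
tool_pos: [458.5, 174.2, 14.0]
eef_rot: [[-0.848, 0.308, 0.431], [0.269, 0.951, -0.152], [-0.457, -0.013, -0.89]]
wrist_force: [-1.8, 1.8, 2.1]
gripper_width: 33.5
gripper_force: 30.0
```

```bash
python3 - <<'E'
from h import *
a=162; A=np.array([np.cos(np.radians(a)),np.sin(np.radians(a)),0])
st=bot.read_state(); R=st['eef_rot']; print(st['tool_pos'],st['joints'],-np.degrees(np.arcsin(R[2])),st['gripper_width'],st['gripper_force'])
g=st['tool_pos']-18.7*R[:,2]; print("grasp",g, "axial",(g-[500.5,161,26])@A)
E
```

```text
[458.476 174.195  13.971] [-1.236  0.527  0.573  2.396  1.14   0.157 -0.618] [27.169  0.736 62.819] 33.547447795810676 29.971749186515808
grasp [450.418 177.03   30.606] axial 52.58445310944783
```

Emit:
carry_out(plan=[-0.009, 0, -0.018, 0, 0, 0, 0.1, -0.016, 0, -0.031, 0, 0, 0, 0.1, -0.016, 0, -0.031, 0, 0, 0, 0.1, -0.016, 0, -0.031, 0, 0, 0, 0.1, -0.016, 0, -0.031, 0, 0, 0, 0.1])

```text
time_s: 13.73
tool_pos: [458.2, 174.9, 174.9]
eef_rot: [[-0.849, 0.31, 0.429], [0.27, 0.951, -0.153], [-0.455, -0.014, -0.89]]
wrist_force: [1.7, 0.9, -1.4]
gripper_width: 33.1
gripper_force: 30.0
```

Emit:
carry_out(plan=[-0.016, 0, -0.031, 0, 0, 0, 0.1, 0, 0, 0, 0, 0, 0, 0.1])

```text
time_s: 13.9
tool_pos: [461.5, 177.5, 214.4]
eef_rot: [[-0.845, 0.31, 0.436], [0.273, 0.951, -0.146], [-0.46, -0.005, -0.888]]
wrist_force: [1.0, 1.2, -1.7]
gripper_width: 33.7
gripper_force: 30.0
```

```bash
python3 - <<'E'
from h import *
st=bot.read_state(); R=st['eef_rot']; print(st['tool_pos'],st['joints'],-np.degrees(np.arcsin(R[2])),st['gripper_width'],st['gripper_force'])
for yaw in(-9,-28,-40): print(yaw); to([520,331,250],tool(yaw+180,40,1))
E
```

```text
[461.537 177.536 214.35 ] [-1.019  0.039  0.255  2.213  0.618  0.758  0.064] [27.357  0.266 62.641] 33.67839935692102 29.999229311943054
-9
turn [ -5.249 -12.637  -7.396] | shift after [-0.049  0.161 -0.006] | shift before turn [-0.024  0.164 -0.029]
-28
turn [  5.309 -12.588   8.447] | shift after [-0.007  0.163 -0.04 ] | shift before turn [-0.024  0.164 -0.029]
-40
turn [ 11.979 -12.436  18.451] | shift after [ 0.018  0.155 -0.062] | shift before turn [-0.024  0.164 -0.029]
```

Emit:
carry_out(plan=[-0.005, 0.033, -0.006, 0, 0, 0, 0.1, -0.005, 0.033, -0.006, 0, 0, 0, 0.1, -0.005, 0.033, -0.006, 0, 0, 0, 0.1, -0.005, 0.033, -0.006, 0, 0, 0, 0.1, -0.005, 0.033, -0.006, 0, 0, 0, 0.1])

```text
time_s: 14.32
tool_pos: [518.5, 331.8, 243.2]
eef_rot: [[-0.848, 0.309, 0.429], [0.269, 0.951, -0.154], [-0.456, -0.015, -0.89]]
wrist_force: [-0.3, -0.2, -1.5]
gripper_width: 33.5
gripper_force: 30.0
```

Emit:
carry_out(plan=[0, 0, 0, 1.3, -5.5, 1.7, 0.1, 0, 0, 0, 1.3, -5.5, 1.7, 0.1, 0, 0, 0, 1.3, -5.5, 1.7, 0.1, 0, 0, 0, 1.3, -5.5, 1.7, 0.1, 0, 0, 0, 0, 0, 0, 0.1])

```text
time_s: 14.73
tool_pos: [515.3, 333.5, 240.2]
eef_rot: [[-0.589, 0.441, 0.677], [0.275, 0.897, -0.345], [-0.76, -0.017, -0.65]]
wrist_force: [-0.6, 0.2, -3.1]
gripper_width: 33.4
gripper_force: 30.0
```

```bash
python3 - <<'E'
from h import *
st=bot.read_state(); R=st['eef_rot']; print(st['tool_pos'],R,st['joints'],-np.degrees(np.arcsin(R[2])),st['gripper_width'],st['gripper_force'])
for yaw in(-9,-28): print(yaw); to([541,326,230],tool(yaw+180,62.7,1))
E
```

```text
[515.312 333.521 240.186] [[-0.589  0.441  0.677]
 [ 0.275  0.897 -0.345]
 [-0.76  -0.017 -0.65 ]] [-1.359  0.385  0.295  1.953  0.917  1.039 -0.541] [49.471  0.95  40.513] 33.41263131311298 30.00019758939743
-9
turn [-14.815 -13.262  -8.821] | shift after [-0.003 -0.003  0.028] | shift before turn [-0.009  0.005  0.027]
-28
turn [  0.985 -13.203   1.809] | shift after [-0.003  0.005  0.028] | shift before turn [-0.009  0.005  0.027]
```

Emit:
carry_out(plan=[0, 0, 0, 0.5, -6.6, 0.9, 0.1, 0, 0, 0, 0.5, -6.6, 0.9, 0.1, -0.003, 0.005, 0.028, 0, 0, 0, 0.1, 0, 0, 0, 0, 0, 0, 0.1, 0, 0, 0, 0, 0, 0, 0.1])

```text
time_s: 15.15
tool_pos: [544.7, 321.1, 233.1]
eef_rot: [[-0.406, 0.476, 0.78], [0.222, 0.879, -0.422], [-0.886, 0.001, -0.463]]
wrist_force: [0.5, -0.0, -1.2]
gripper_width: 33.7
gripper_force: 30.0
```

```bash
python3 - <<'E'
from h import *
st=bot.read_state(); R=st['eef_rot']; print(st['tool_pos'],R,st['joints'],-np.degrees(np.arcsin(R[2])),st['gripper_width'],st['gripper_force'])
to([541,326,135],tool(-28+180,62.7,1))
cv2.imwrite("pics/s3.png",cv2.resize(bot.get_image("scene")[130:370,330:590,::-1],None,fx=2.5,fy=2.5))
E
```

```text
[544.712 321.15  233.088] [[-0.406  0.476  0.78 ]
 [ 0.222  0.879 -0.422]
 [-0.886  0.001 -0.463]] [-1.422  0.521  0.357  1.984  1.103  1.091 -0.797] [62.423 -0.08  27.577] 33.653735403626165 29.999926686286926
turn [-0.364 -0.277 -0.279] | shift after [0.09  0.003 0.04 ] | shift before turn [0.09  0.002 0.04 ]
```

View pics/s3.png

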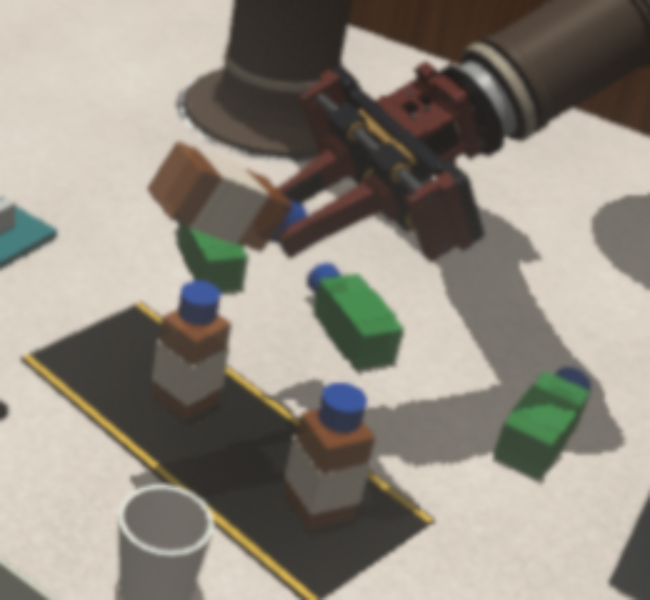

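I see the bottle foot-up: the tilt went the wrong way round. The grip holds, so rolling 180° about the tool axis will put the cap up.

Emit:
carry_out(plan=[0, 0, 0, 0, 0, -7.1, 0.1, 0, 0, 0, 0, 0, -7.1, 0.1, 0, 0, 0, 0, 0, -7.1, 0.1, 0, 0, 0, 0, 0, -7.1, 0.1, 0, 0, 0, 0, 0, -7.1, 0.1])

```text
time_s: 15.62
tool_pos: [544.1, 322.8, 234.6]
eef_rot: [[-0.607, 0.147, 0.781], [-0.333, 0.845, -0.418], [-0.722, -0.514, -0.464]]
wrist_force: [-0.5, -0.1, -1.7]
gripper_width: 33.0
gripper_force: 30.0
```

Emit:
carry_out(plan=[0, 0, 0, 0, 0, -7.1, 0.1, 0, 0, 0, 0, 0, -7.1, 0.1, 0, 0, 0, 0, 0, -7.1, 0.1, 0, 0, 0, 0, 0, -7.1, 0.1, 0, 0, 0, 0, 0, -7.1, 0.1])

```text
time_s: 16.03
tool_pos: [544.1, 322.7, 234.7]
eef_rot: [[-0.58, -0.232, 0.781], [-0.762, 0.494, -0.419], [-0.289, -0.838, -0.464]]
wrist_force: [-0.3, -0.6, -3.3]
gripper_width: 33.4
gripper_force: 30.0
```

Emit:
carry_out(plan=[0, 0, 0, 0, 0, -7.1, 0.1, 0, 0, 0, 0, 0, -7.1, 0.1, 0, 0, 0, 0, 0, -7.1, 0.1, 0, 0, 0, 0, 0, -7.1, 0.1, 0, 0, 0, 0, 0, -7.1, 0.1])

```text
time_s: 16.45
tool_pos: [544.1, 322.7, 234.7]
eef_rot: [[-0.337, -0.526, 0.781], [-0.907, -0.04, -0.419], [0.251, -0.85, -0.463]]
wrist_force: [-0.1, 0.2, -2.8]
gripper_width: 33.2
gripper_force: 30.0
```

Emit:
carry_out(plan=[0, 0, 0, 0, 0, -7.1, 0.1, 0, 0, 0, 0, 0, -7.1, 0.1, 0, 0, 0, 0, 0, -7.1, 0.1, 0, 0, 0, 0, 0, -7.1, 0.1, 0, 0, 0, 0, 0, -7.1, 0.1])

```text
time_s: 16.87
tool_pos: [544.2, 322.6, 234.8]
eef_rot: [[0.031, -0.624, 0.781], [-0.715, -0.559, -0.419], [0.698, -0.546, -0.463]]
wrist_force: [0.4, -0.9, -3.3]
gripper_width: 33.6
gripper_force: 30.0
```

Emit:
carry_out(plan=[0, 0, 0, 0, 0, -7.1, 0.1, 0, 0, 0, 0, 0, -7.1, 0.1, 0, 0, 0, 0, 0, -7.1, 0.1, 0, 0, 0, 0, 0, -7.1, 0.1, 0, 0, 0, 0, 0, -7.1, 0.1])

```text
time_s: 17.28
tool_pos: [544.2, 322.7, 234.9]
eef_rot: [[0.387, -0.49, 0.781], [-0.258, -0.871, -0.419], [0.885, -0.039, -0.463]]
wrist_force: [1.0, 0.1, -2.0]
gripper_width: 33.3
gripper_force: 30.0
```

```bash
python3 - <<'E'
from h import *
st=bot.read_state(); R=st['eef_rot']; print(st['tool_pos'],R,st['joints'],-np.degrees(np.arcsin(R[2])),st['gripper_width'],st['gripper_force'])
to([541,326,150],tool(-28+180,62.8,-1))
cv2.imwrite("pics/s4.png",cv2.resize(bot.get_image("scene")[130:370,330:590,::-1],None,fx=2.5,fy=2.5))
E
```

```text
[544.177 322.652 234.87 ] [[ 0.387 -0.49   0.781]
 [-0.258 -0.871 -0.419]
 [ 0.885 -0.039 -0.463]] [-1.218  0.498  0.086  1.969  1.18   1.209  2.261] [-62.295   2.239  27.598] 33.3036875253385 29.995464384555817
turn [ 0.179  0.394 -2.615] | shift after [-0.077 -0.001  0.035] | shift before turn [-0.077  0.002  0.035]
```

View pics/s4.png

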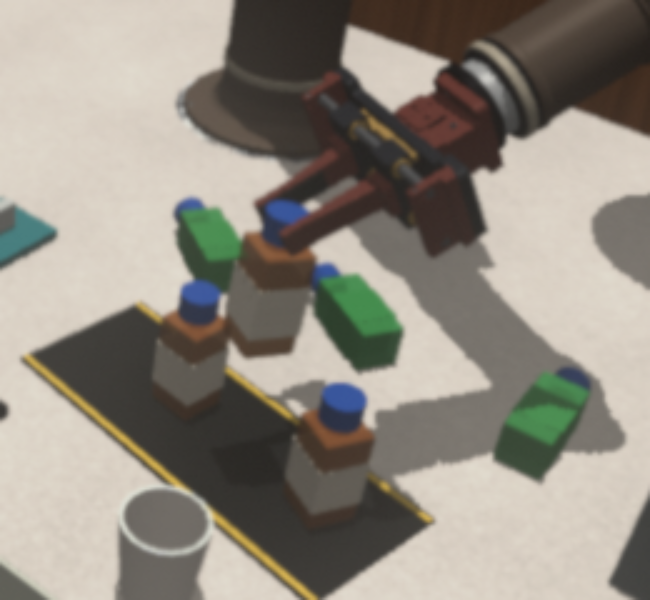

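Now the cap is up (crop (285,220)) and the bottle hangs over the free slot between d and the bottle already stood up.

Emit:
carry_out(plan=[0, 0, 0, 0, 0.4, -2.4, 0.1, -0.0295, 0, 0.015, 0, 0, 0, 0.1, -0.0295, 0, 0.015, 0, 0, 0, 0.1, -0.0295, 0, 0.015, 0, 0, 0, 0.1, 0, 0, 0, 0, 0, 0, 0.1])

```text
time_s: 17.75
tool_pos: [542.6, 322.4, 129.3]
eef_rot: [[0.402, -0.476, 0.782], [-0.219, -0.879, -0.422], [0.889, -0.001, -0.458]]
wrist_force: [0.4, -0.6, -2.6]
gripper_width: 33.2
gripper_force: 30.0
```

Emit:
carry_out(plan=[-0.0134, 0, 0.0069, 0, 0, 0, 0.1, 0, 0, 0, 0, 0, 0, 0.1, 0, 0, 0, 0, 0, 0, 0.1])

```text
time_s: 18.0
tool_pos: [544.7, 323.9, 121.3]
eef_rot: [[0.397, -0.476, 0.785], [-0.223, -0.879, -0.421], [0.89, -0.008, -0.455]]
wrist_force: [-0.1, -0.4, -1.5]
gripper_width: 33.4
gripper_force: 30.0
```

Emit:
carry_out(plan=[-0.0089, 0, 0.0046, 0, 0, 0, 0.1, 0, 0, 0, 0, 0, 0, 0.1, 0, 0, 0, 0, 0, 0, 0.1])

```text
time_s: 18.25
tool_pos: [545.5, 324.6, 111.9]
eef_rot: [[0.395, -0.475, 0.786], [-0.223, -0.88, -0.42], [0.891, -0.01, -0.453]]
wrist_force: [1.2, 1.8, 4.6]
gripper_width: 33.6
gripper_force: 30.0
```

Emit:
carry_out(plan=[-0.0018, 0, 0.0009, 0, 0, 0, 0.1, 0, 0, 0, 0, 0, 0, 0.1])

```text
time_s: 18.42
tool_pos: [546.4, 324.2, 111.7]
eef_rot: [[0.391, -0.476, 0.788], [-0.222, -0.879, -0.421], [0.893, -0.011, -0.45]]
wrist_force: [0.5, 1.8, 13.8]
gripper_width: 33.2
gripper_force: 30.0
```

Emit:
carry_out(plan=[-0.0018, 0, 0.0009, 0, 0, 0, 0.1, 0, 0, 0, 0, 0, 0, 0.1])

```text
time_s: 18.58
tool_pos: [547.1, 324.0, 110.9]
eef_rot: [[0.389, -0.476, 0.789], [-0.222, -0.879, -0.421], [0.894, -0.011, -0.448]]
wrist_force: [1.4, 1.3, 17.7]
gripper_width: 33.4
gripper_force: 30.0
```

Emit:
carry_out(plan=[-0.0018, 0, 0.0009, 0, 0, 0, 0.1, 0, 0, 0, 0, 0, 0, 0.1])

```text
time_s: 18.75
tool_pos: [547.4, 323.9, 109.4]
eef_rot: [[0.388, -0.477, 0.789], [-0.222, -0.879, -0.422], [0.894, -0.012, -0.447]]
wrist_force: [1.3, 1.5, 19.3]
gripper_width: 33.6
gripper_force: 30.0
```

Emit:
carry_out(plan=[0.0018, 0, -0.0009, 0, 0, 0, 0.1, 0, 0, 0, 0, 0, 0, 0.1, 0, 0, 0, 0, 0, 0, 0.7, 0, 0, 0, 0, 0, 0, 0.7, 0, 0, 0, 0, 0, 0, 0.7])

```text
time_s: 19.17
tool_pos: [544.1, 323.9, 105.8]
eef_rot: [[0.398, -0.475, 0.785], [-0.222, -0.88, -0.42], [0.89, -0.007, -0.456]]
wrist_force: [-0.5, -0.1, 0.1]
gripper_width: 50.0
gripper_force: 0.0
```

Emit:
carry_out(plan=[0, 0, -0.015, 0, 0, 0, 0.7, 0, 0, -0.03, 0, 0, 0, 0.7, 0, 0, -0.03, 0, 0, 0, 0.7, 0, 0, -0.03, 0, 0, 0, 0.7, 0, 0, 0, 0, 0, 0, 0.7])

```text
time_s: 19.58
tool_pos: [456.9, 373.7, 154.7]
eef_rot: [[0.402, -0.469, 0.787], [-0.222, -0.883, -0.413], [0.888, -0.009, -0.459]]
wrist_force: [-0.4, 1.2, -0.1]
gripper_width: 61.7
gripper_force: 0.0
```

```bash
python3 - <<'E'
from h import *
st=bot.read_state(); print(st['tool_pos'],st['joints'])
im=bot.get_image("top");p=bot.camera_params("top")
for r in rect(p,mask(im,[100,120,40],[130,255,255],(150,220,320,300)),124,20): print("caps@124",*r)
def show(n,m,z,a=40):
    for r in rect(p,m,z,a): print(n,*r)
show("teal z12",mask(im,[80,80,40],[100,255,255],(335,262,385,320)),12)
show("black cover z12",mask(im,[0,0,0],[180,255,60],(270,170,335,232)),12,200)
show("handle T z42",mask(im,[0,0,120],[180,70,255],(350,268,368,302)),42)
show("handle K z42",mask(im,[0,0,120],[180,70,255],(292,186,309,216)),42)
for P in ([460,-46,160],): to(P,tool(-2+180,0,1)); to(P,tool(-2,0,1))
E
```

```text
[456.937 373.652 154.656] [-1.348  0.644  0.016  1.972  1.113  1.271  2.097]
caps@124 [516.233 252.967] 32.508415 32.185085 0.73539525 [238.378 260.378]
caps@124 [544.552 410.635] 32.65757 30.488142 70.67453 [175.611 250.611]
caps@124 [544.322 325.709] 34.6583 29.374367 45.099888 [209.389 249.972]
teal z12 [460.511 -46.129] 112.832664 83.287445 178.31822 [358.276 285.145]
black cover z12 [694.184 105.974] 111.55087 79.522545 174.53105 [300.547 202.391]
handle T z42 [459.824 -45.529] 57.54446 15.696032 177.99286 [359. 284.]
handle K z42 [695.769 105.699] 59.13339 15.291163 174.4944 [300.042 198.5  ]
turn [-81.619 -18.271 133.521] | shift after [-0.016 -0.417 -0.006] | shift before turn [0.098 0.368 0.171]
turn [ 13.821 -61.741 -23.648] | shift after [ 0.016  0.417 -0.006] | shift before turn [0.098 0.368 0.171]
```

Emit:
carry_out(plan=[0, 0, 0, 1.4, -6.2, -2.4, 0.7, 0, 0, 0, 1.4, -6.2, -2.4, 0.7, 0, 0, 0, 1.4, -6.2, -2.4, 0.7, 0, 0, 0, 1.4, -6.2, -2.4, 0.7, 0, 0, 0, 1.4, -6.2, -2.4, 0.7])

```text
time_s: 20.05
tool_pos: [461.5, 368.3, 154.2]
eef_rot: [[0.834, -0.259, 0.487], [-0.191, -0.964, -0.185], [0.517, 0.062, -0.853]]
wrist_force: [0.8, 0.1, -1.1]
gripper_width: 61.5
gripper_force: 0.0
```

Emit:
carry_out(plan=[0, 0, 0, 1.4, -6.2, -2.4, 0.7, 0, 0, 0, 1.4, -6.2, -2.4, 0.7, 0, 0, 0, 1.4, -6.2, -2.4, 0.7, 0, 0, 0, 1.4, -6.2, -2.4, 0.7, 0, 0, 0, 1.4, -6.2, -2.4, 0.7])

```text
time_s: 20.47
tool_pos: [447.7, 363.4, 115.6]
eef_rot: [[0.934, -0.155, 0.322], [-0.095, -0.976, -0.196], [0.345, 0.153, -0.926]]
wrist_force: [-1.6, 1.5, -3.2]
gripper_width: 61.5
gripper_force: 0.0
```

Emit:
carry_out(plan=[0, 0.038, 0, 0, 0, 0, 0.7, 0, 0.038, 0, 0, 0, 0, 0.7, 0, 0.038, 0, 0, 0, 0, 0.7, 0, 0.038, 0, 0, 0, 0, 0.7, 0, 0.038, 0, 0, 0, 0, 0.7])

```text
time_s: 20.88
tool_pos: [417.3, 180.7, 138.4]
eef_rot: [[0.932, -0.162, 0.323], [-0.1, -0.974, -0.202], [0.348, 0.156, -0.924]]
wrist_force: [-51.9, 50.6, 46.4]
gripper_width: 61.2
gripper_force: 0.0
```

Emit:
carry_out(plan=[0, 0.038, 0, 0, 0, 0, 0.7, 0, 0.038, 0, 0, 0, 0, 0.7, 0, 0.038, 0, 0, 0, 0, 0.7, 0, 0.038, 0, 0, 0, 0, 0.7, 0, 0.038, 0, 0, 0, 0, 0.7])

```text
time_s: 21.3
tool_pos: [373.8, 29.9, 100.9]
eef_rot: [[0.906, -0.207, 0.369], [-0.123, -0.963, -0.24], [0.405, 0.173, -0.898]]
wrist_force: [0.4, -0.2, 0.8]
gripper_width: 61.5
gripper_force: 0.0
```

Emit:
carry_out(plan=[0, 0.03, 0, 0, 0, 0, 0.7, 0, 0, 0, 0, 0, 0, 0.7])

```text
time_s: 21.47
tool_pos: [365.4, 1.5, 94.5]
eef_rot: [[0.902, -0.217, 0.373], [-0.127, -0.96, -0.251], [0.412, 0.179, -0.893]]
wrist_force: [-0.9, -1.0, -0.7]
gripper_width: 61.8
gripper_force: 0.0
```

```bash
python3 - <<'E'
from h import *
st=bot.read_state(); R=st['eef_rot'];print(st['tool_pos'],R,st['joints'])
p=bot.camera_params("wrist"); im=bot.get_image("wrist"); cv2.imwrite("pics/w5.png",im[:,:,::-1])
def show(n,m,z,a=40):
    for r in rect(p,m,z,a): print(n,*r)
show("teal@12",mask(im,[80,80,40],[100,255,255]),12,800)
show("grey@42",mask(im,[0,0,120],[180,45,255]),42,300)
to([460,-46,100],tool(-2,0,1))
E
```

```text
[365.388   1.542  94.511] [[ 0.902 -0.217  0.373]
 [-0.127 -0.96  -0.251]
 [ 0.412  0.179 -0.893]] [ 0.755  0.398 -1.463  2.535  1.252  0.899  2.858]
teal@12 [459.666 -45.317] 115.61779 85.862175 178.58711 [330.309 163.311]
teal@12 [585.745 -54.621] 134.35503 36.454853 86.14373 [308.632  19.038]
grey@42 [278.64   -8.041] 101.31348 26.828995 74.26931 [345.127 424.854]
grey@42 [331.266  18.989] 15.8115 10.184783 179.31334 [289.549 353.817]
grey@42 [445.534 -63.093] 514.9531 285.54233 77.475395 [301.091 183.425]
turn [ 12.307 -23.753  -8.276] | shift after [ 0.095  0.047 -0.005] | shift before turn [0.092 0.029 0.043]
```

View pics/w5.png

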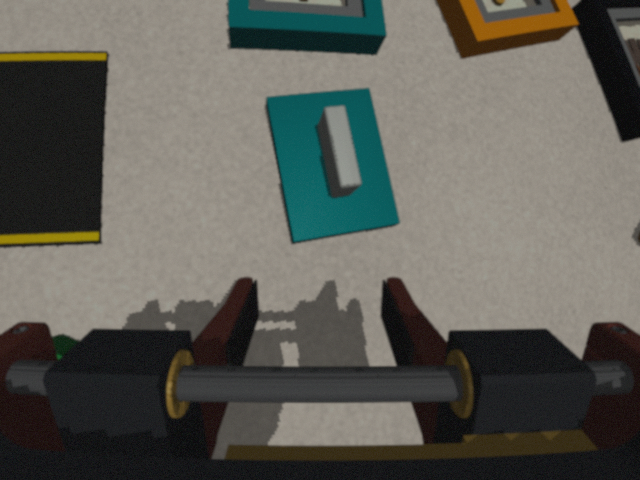

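Joint 7 is at its limit, and a force spike appeared on the way; checking the bottles now.

```bash
python3 - <<'E'
from h import *
im=bot.get_image("top");p=bot.camera_params("top")
cv2.imwrite("pics/t2.png",im[180:480,120:520,::-1])
for r in rect(p,mask(im,[100,120,40],[130,255,255],(100,200,330,370)),124,20): print("caps@124",*r)
for r in rect(p,mask(im,[45,80,40],[80,255,255],(120,300,320,400)),30,60): print("green",*r)
print(bot.read_state())
E
```

```text
caps@124 [282.321 460.561] 24.662025 16.302958 89.464836 [150.567 359.467]
caps@124 [299.683 239.193] 25.698414 20.92371 148.36716 [243.172 350.828]
caps@124 [516.233 252.967] 32.508415 32.185085 0.73539525 [238.378 260.378]
caps@124 [544.552 410.635] 32.65757 30.488142 70.67453 [175.611 250.639]
caps@124 [544.311 325.849] 33.10826 30.182106 88.60941 [209.389 250.056]
green [325.435 311.466] 95.600365 45.218628 59.151745 [222.849 339.291]
green [330.723 143.432] 91.54881 43.43778 54.484566 [285.095 337.226]
green [335.357 509.824] 95.786285 43.060158 2.9034119 [148.092 336.092]
{'time_s': 21.5667, 'joints': array([ 0.749,  0.4  , -1.465,  2.529,  1.25 ,  0.901,  2.858]), 'joint_velocities': array([-0.044,  0.016, -0.013, -0.036, -0.006,  0.   , -0.001]), 'joint_efforts': array([  1.289, -24.864,  -6.781, -15.171,   1.375,   1.366,  -0.021]), 'tool_pos': array([368.025,   5.932,  95.855]), 'eef_rot': array([[ 0.901, -0.215,  0.376],
       [-0.126, -0.961, -0.246],
       [ 0.414,  0.175, -0.893]]), 'wrist_force': array([0.063, 0.675, 0.409]), 'moment': array([0.26 , 0.511, 0.034]), 'gripper_force': 0.0, 'gripper_width': 61.70623678278373}
```

View pics/t2.png

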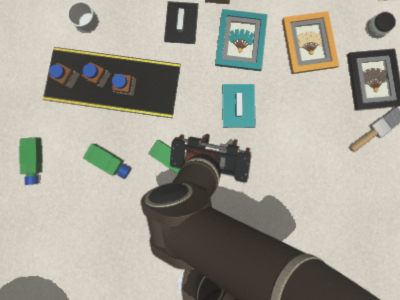

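Nothing moved (d's cap is still at px (238,260)): the spike was only the elbow swinging over. Unwinding the wrist with a roll.

Emit:
carry_out(plan=[0.035, -0.003, -0.007, 0, 0, 5, 0.7, 0.035, -0.003, -0.007, 0, 0, 5, 0.7, 0.03, -0.015, -0.007, 0, 0, 7, 0.7, 0, 0, 0, 0, 0, 7, 0.7, 0, 0, 0, 0, 0, 7, 0.7])

```text
time_s: 21.98
tool_pos: [457.6, 18.3, 146.9]
eef_rot: [[0.653, -0.653, 0.384], [-0.609, -0.754, -0.246], [0.451, -0.073, -0.89]]
wrist_force: [-1.0, -0.2, 0.0]
gripper_width: 61.9
gripper_force: 0.0
```

Emit:
carry_out(plan=[0, 0, 0, 0, 0, 7, 0.7, 0, 0, 0, 0, 0, 7, 0.7, 0, 0, 0, 0, 0, 7, 0.7, 0, 0, 0, 0, 0, 7, 0.7, 0, 0, 0, 0, 0, 7, 0.7])

```text
time_s: 22.4
tool_pos: [455.8, 17.7, 146.0]
eef_rot: [[0.162, -0.909, 0.383], [-0.93, -0.27, -0.248], [0.329, -0.316, -0.89]]
wrist_force: [0.4, -1.3, -0.1]
gripper_width: 61.7
gripper_force: 0.0
```

Emit:
carry_out(plan=[0, 0, 0, 0, 0, 7, 0.7, 0, 0, 0, 0, 0, 7, 0.7, 0, 0, 0, 0, 0, 7, 0.7, 0, 0, 0, 0, 0, 7, 0.7, 0, 0, 0, 0, 0, 7, 0.7])

```text
time_s: 22.82
tool_pos: [455.8, 17.8, 146.0]
eef_rot: [[-0.388, -0.838, 0.383], [-0.917, 0.312, -0.248], [0.088, -0.448, -0.89]]
wrist_force: [0.5, -0.4, 0.1]
gripper_width: 61.2
gripper_force: 0.0
```

```bash
python3 - <<'E'
from h import *
st=bot.read_state(); print(st['tool_pos'],st['eef_rot'],st['joints'])
to([460,-46,120],tool(178,0,1)); to([460,-46,120],tool(88,0,1))
E
```

```text
[455.829  17.755 145.964] [[-0.388 -0.838  0.383]
 [-0.917  0.312 -0.248]
 [ 0.088 -0.448 -0.89 ]] [ 0.661  0.291 -1.241  2.316  1.066  0.821  1.425]
turn [-26.413  11.752  68.858] | shift after [-0.006 -0.064  0.026] | shift before turn [ 0.055 -0.012  0.041]
turn [-13.731  35.746 156.179] | shift after [-0.064  0.006  0.026] | shift before turn [ 0.055 -0.012  0.041]
```

Emit:
carry_out(plan=[0, 0, 0, -2.4, 1.07, 6.2, 0.7, 0, 0, 0, -2.4, 1.07, 6.2, 0.7, 0, 0, 0, -2.4, 1.07, 6.2, 0.7, 0, 0, 0, -2.4, 1.07, 6.2, 0.7, 0, 0, 0, -2.4, 1.07, 6.2, 0.7])

```text
time_s: 23.23
tool_pos: [455.8, 18.2, 146.0]
eef_rot: [[-0.806, -0.567, 0.172], [-0.592, 0.78, -0.203], [-0.019, -0.265, -0.964]]
wrist_force: [0.1, 0.1, 0.4]
gripper_width: 61.6
gripper_force: 0.0
```

Emit:
carry_out(plan=[0, 0, 0, -2.4, 1.07, 6.2, 0.7, 0, 0, 0, -2.4, 1.07, 6.2, 0.7, 0, 0, 0, -2.4, 1.07, 6.2, 0.7, 0, 0, 0, -2.4, 1.07, 6.2, 0.7, 0, 0, 0, -2.4, 1.07, 6.2, 0.7])

```text
time_s: 23.65
tool_pos: [456.0, 18.0, 146.1]
eef_rot: [[-0.996, -0.085, 0.015], [-0.085, 0.995, -0.043], [-0.011, -0.045, -0.999]]
wrist_force: [-0.2, 0.4, -0.8]
gripper_width: 61.5
gripper_force: 0.0
```

Emit:
carry_out(plan=[0, 0, 0, -2.4, 1.07, 6.2, 0.7, -0.003, -0.032, 0, 0, 0, 0, 0.7, -0.003, -0.032, 0, 0, 0, 0, 0.7, 0, 0, 0, 0, 0, 0, 0.7])

```text
time_s: 23.98
tool_pos: [460.8, -52.7, 145.6]
eef_rot: [[-1.0, 0.025, -0.005], [0.025, 1.0, -0.006], [0.005, -0.007, -1.0]]
wrist_force: [-0.4, 0.2, 0.1]
gripper_width: 61.3
gripper_force: 0.0
```

```bash
python3 - <<'E'
from h import *
st=bot.read_state(); print(st['tool_pos'],st['eef_rot'],st['joints'])
p=bot.camera_params("wrist"); im=bot.get_image("wrist"); cv2.imwrite("pics/w6.png",im[:,:,::-1])
for r in rect(p,mask(im,[80,80,40],[100,255,255]),12,800): print("teal@12",*r)
for r in rect(p,mask(im,[80,80,40],[100,255,255]),26,800): print("teal@26",*r)
to([460,-46,100],tool(178.3,0,1))
E
```

```text
[460.821 -52.703 145.555] [[-1.     0.025 -0.005]
 [ 0.025  1.    -0.006]
 [ 0.005 -0.007 -1.   ]] [ 0.887  0.445 -1.096  2.009  0.485  0.983  1.092]
teal@12 [655.015 -59.838] 69.814 25.98953 88.90003 [318.571 410.843]
teal@12 [575.653 -49.328] 134.33615 48.861877 88.84378 [321.317 345.957]
teal@12 [459.517 -45.865] 114.30999 84.75806 178.66954 [326.989 223.207]
teal@26 [642.085 -59.328] 66.52105 24.763596 88.90004 [318.571 410.843]
teal@26 [566.466 -49.314] 127.99986 46.55721 88.84376 [321.317 345.957]
teal@26 [455.808 -46.014] 108.91834 80.760216 178.66953 [326.989 223.207]
turn [-0.291 -0.259  0.32 ] | shift after [0.001 0.004 0.046] | shift before turn [0.    0.004 0.046]
```

Emit:
carry_out(plan=[0, 0.004, 0.03, -0.3, -0.3, 0.3, 0.5, 0, 0, 0.03, 0, 0, 0, 0.5, 0, 0, 0.03, 0, 0, 0, 0.5, 0, 0, 0.025, 0, 0, 0, 0.5, 0, 0, 0, 0, 0, 0, 0.5])

```text
time_s: 24.45
tool_pos: [457.9, -42.2, 27.7]
eef_rot: [[-1.0, 0.023, -0.004], [0.023, 1.0, 0.001], [0.004, 0.001, -1.0]]
wrist_force: [-0.7, -0.2, -0.3]
gripper_width: 43.9
gripper_force: 0.0
```

```bash
python3 - <<'E'
from h import *
st=bot.read_state(); print(st['gripper_width'])
to([460,-46,15],tool(178.67,0,1))
E
```

```text
43.940739528331726
turn [ 0.074 -0.241  0.025] | shift after [-0.002 -0.004  0.013] | shift before turn [-0.002 -0.004  0.013]
```

Emit:
carry_out(plan=[-0.002, -0.004, 0.012, 0, -0.2, 0, 0.5, 0, 0, 0, 0, 0, 0, 0.5, 0, 0, 0, 0, 0, 0, 0, 0, 0, 0, 0, 0, 0, 0, 0, 0, 0, 0, 0, 0, 0])

```text
time_s: 24.87
tool_pos: [462.7, -48.1, 20.2]
eef_rot: [[-1.0, 0.025, 0.007], [0.025, 1.0, -0.001], [-0.007, -0.001, -1.0]]
wrist_force: [-0.5, -0.5, -0.7]
gripper_width: 27.1
gripper_force: 0.0
```

Emit:
carry_out(plan=[0, 0, 0, 0, 0, 0, 0, 0, 0, 0, 0, 0, 0, 0, 0, 0, 0, 0, 0, 0, 0, 0, 0, 0, 0, 0, 0, 0, 0, 0, 0, 0, 0, 0, 0])

```text
time_s: 25.28
tool_pos: [462.5, -48.3, 19.8]
eef_rot: [[-1.0, 0.026, 0.006], [0.026, 1.0, -0.001], [-0.006, -0.001, -1.0]]
wrist_force: [-1.5, 1.2, 7.9]
gripper_width: 15.7
gripper_force: 30.0
```

Emit:
carry_out(plan=[0, 0, -0.01, 0, 0, 0, 0, 0, 0, -0.025, 0, 0, 0, 0, 0, 0, -0.025, 0, 0, 0, 0, 0, 0, 0, 0, 0, 0, 0])

```text
time_s: 25.62
tool_pos: [463.6, -48.1, 82.8]
eef_rot: [[-1.0, 0.026, 0.01], [0.025, 1.0, -0.002], [-0.01, -0.001, -1.0]]
wrist_force: [1.6, 0.6, -1.9]
gripper_width: 15.8
gripper_force: 30.0
```

```bash
python3 - <<'E'
from h import *
st=bot.read_state(); print(st['tool_pos'],st['eef_rot'],st['gripper_width'],st['gripper_force'],st['joints'])
im=bot.get_image("top");p=bot.camera_params("top")
for r in rect(p,mask(im,[80,80,40],[100,255,255],(325,185,395,255)),26,300): print("mount@26",*r)
im=bot.get_image("wrist");p=bot.camera_params("wrist")
for r in rect(p,mask(im,[80,80,40],[100,255,255]),26,400): print("w teal@26",*r)
to([638.4,-58.1,75],tool(171.8,0,1))
E
```

```text
[463.574 -48.117  82.836] [[-1.     0.026  0.01 ]
 [ 0.025  1.    -0.002]
 [-0.01  -0.001 -1.   ]] 15.826822651284905 29.99957799911499 [ 0.796  0.527 -1.006  2.074  0.604  0.852  0.981]
mount@26 [638.125 -58.144] 156.45291 123.596245 171.49567 [357.053 212.264]
w teal@26 [460.186 -48.517] 108.6981 107.48715 88.55049 [319.238 247.224]
turn [-0.078  0.395  6.67 ] | shift after [-0.176  0.016  0.005] | shift before turn [-0.177 -0.004  0.006]
```

Emit:
carry_out(plan=[-0.035, 0, 0, 0, 0.1, 1.3, 0, -0.035, 0, 0, 0, 0.1, 1.3, 0, -0.035, 0, 0, 0, 0.1, 1.3, 0, -0.035, 0, 0, 0, 0.1, 1.3, 0, -0.035, 0, 0, 0, 0.1, 1.3, 0])

```text
time_s: 26.13
tool_pos: [636.6, -61.3, 77.5]
eef_rot: [[-0.99, 0.14, -0.006], [0.14, 0.99, -0.001], [0.006, -0.002, -1.0]]
wrist_force: [0.5, 0.2, -2.0]
gripper_width: 16.1
gripper_force: 30.0
```

Emit:
carry_out(plan=[0, 0, 0, 0, 0, 0, 0, 0, 0, 0, 0, 0, 0, 0, 0, 0, 0, 0, 0, 0, 0])

```text
time_s: 26.38
tool_pos: [634.6, -60.5, 77.6]
eef_rot: [[-0.99, 0.138, -0.007], [0.138, 0.99, 0.0], [0.007, -0.001, -1.0]]
wrist_force: [0.1, -0.4, -2.6]
gripper_width: 15.8
gripper_force: 30.0
```

```bash
python3 - <<'E'
from h import *
st=bot.read_state(); print(st['tool_pos'],st['gripper_width'])
to([641,-58.5,60],tool(171.6,0,1))
im=bot.get_image("wrist");p=bot.camera_params("wrist")
cv2.imwrite("pics/w7.png",im[:,:,::-1])
for z in(26,54):
  for r in rect(p,mask(im,[80,80,40],[100,255,255]),z,400): print("w teal",z,*r)
E
```

```text
[634.634 -60.504  77.591] 15.823828282445254
turn [-0.049 -0.382  0.476] | shift after [-0.006  0.003  0.018] | shift before turn [-0.006  0.003  0.018]
w teal 26 [623.252 -57.103] 126.48032 123.58195 81.786964 [321.113 234.48 ]
w teal 54 [614.437 -56.046] 110.04073 107.519005 81.78692 [321.113 234.48 ]
```

Emit:
carry_out(plan=[-0.006, 0.0025, 0.008, 0, -0.4, 0.5, 0, 0, 0, 0.01, 0, 0, 0, 0, 0, 0, 0, 0, 0, 0, 0, 0, 0, 0, 0, 0, 0, 0])

```text
time_s: 26.77
tool_pos: [641.4, -59.5, 60.3]
eef_rot: [[-0.989, 0.147, 0.001], [0.147, 0.989, -0.001], [-0.002, -0.001, -1.0]]
wrist_force: [-0.6, -0.2, -2.0]
gripper_width: 16.1
gripper_force: 30.0
```

```bash
python3 - <<'E'
from h import *
st=bot.read_state(); print(st['wrist_force'])
to([641,-59,45],tool(171.6,0,1))
E
```

```text
[-0.572 -0.214 -1.987]
turn [-0.072  0.097 -0.063] | shift after [0.    0.    0.015] | shift before turn [0.    0.    0.015]
```

Aligned. Lowering in steps while I watch the force (seat expected near TCP z 42).

Emit:
carry_out(plan=[0, 0, 0.006, 0, 0, 0, 0, 0, 0, 0.006, 0, 0, 0, 0, 0, 0, 0, 0, 0, 0, 0, 0, 0, 0, 0, 0, 0, 0])

```text
time_s: 27.1
tool_pos: [642.1, -59.4, 48.9]
eef_rot: [[-0.989, 0.147, 0.003], [0.147, 0.989, -0.001], [-0.003, -0.001, -1.0]]
wrist_force: [0.6, 0.4, -1.5]
gripper_width: 15.9
gripper_force: 30.0
```

Emit:
carry_out(plan=[0, 0, 0.004, 0, 0, 0, 0, 0, 0, 0, 0, 0, 0, 0, 0, 0, 0.003, 0, 0, 0, 0, 0, 0, 0, 0, 0, 0, 0])

```text
time_s: 27.43
tool_pos: [642.3, -59.4, 41.9]
eef_rot: [[-0.989, 0.147, 0.003], [0.147, 0.989, -0.001], [-0.003, -0.001, -1.0]]
wrist_force: [-0.2, -0.1, -2.9]
gripper_width: 15.7
gripper_force: 30.0
```

Emit:
carry_out(plan=[0, 0, 0.003, 0, 0, 0, 0, 0, 0, 0, 0, 0, 0, 0])

```text
time_s: 27.6
tool_pos: [642.5, -59.3, 39.5]
eef_rot: [[-0.989, 0.147, 0.004], [0.147, 0.989, -0.001], [-0.004, -0.001, -1.0]]
wrist_force: [-1.2, -0.1, 1.2]
gripper_width: 15.7
gripper_force: 30.0
```

Emit:
carry_out(plan=[0, 0, 0.003, 0, 0, 0, 0, 0, 0, 0, 0, 0, 0, 0])

```text
time_s: 27.77
tool_pos: [642.6, -59.3, 36.5]
eef_rot: [[-0.989, 0.147, 0.004], [0.147, 0.989, -0.001], [-0.004, -0.001, -1.0]]
wrist_force: [-1.8, -0.7, 2.7]
gripper_width: 15.3
gripper_force: 30.0
```

Emit:
carry_out(plan=[0, 0, 0.003, 0, 0, 0, 0, 0, 0, 0, 0, 0, 0, 0])

```text
time_s: 27.93
tool_pos: [642.7, -59.3, 33.8]
eef_rot: [[-0.989, 0.147, 0.004], [0.147, 0.989, -0.002], [-0.004, -0.001, -1.0]]
wrist_force: [-2.3, -0.5, 4.2]
gripper_width: 15.9
gripper_force: 30.0
```

Emit:
carry_out(plan=[0, 0, 0.003, 0, 0, 0, 0, 0, 0, 0, 0, 0, 0, 0])

```text
time_s: 28.1
tool_pos: [643.1, -59.3, 33.5]
eef_rot: [[-0.989, 0.148, 0.005], [0.148, 0.989, -0.003], [-0.005, -0.002, -1.0]]
wrist_force: [-9.9, -2.6, 25.1]
gripper_width: 15.4
gripper_force: 30.0
```

Emit:
carry_out(plan=[0, 0, 0.003, 0, 0, 0, 0, 0, 0, 0, 0, 0, 0, 0])

```text
time_s: 28.27
tool_pos: [644.5, -59.5, 32.1]
eef_rot: [[-0.989, 0.148, 0.008], [0.148, 0.989, -0.004], [-0.008, -0.002, -1.0]]
wrist_force: [-10.1, -4.0, 34.0]
gripper_width: 15.9
gripper_force: 30.0
```

Emit:
carry_out(plan=[0, 0, -0.003, 0, 0, 0, 0, 0, 0, 0, 0, 0, 0, 0.4, 0, 0, 0, 0, 0, 0, 0.4, 0, 0, 0, 0, 0, 0, 0.4, 0, 0, 0, 0, 0, 0, 0.4])

```text
time_s: 28.68
tool_pos: [642.3, -59.2, 29.6]
eef_rot: [[-0.989, 0.147, 0.003], [0.147, 0.989, -0.001], [-0.003, -0.0, -1.0]]
wrist_force: [-0.6, -0.3, 0.4]
gripper_width: 34.4
gripper_force: 0.0
```

Emit:
carry_out(plan=[0, 0, -0.02, 0, 0, 0, 0.4, 0, 0, -0.035, 0, 0, 0, 0.4, 0, 0, -0.035, 0, 0, 0, 0.4, 0, 0, -0.02, 0, 0, 0, 0.4, 0, 0, 0, 0, 0, 0, 0.4])

```text
time_s: 29.1
tool_pos: [644.6, -58.4, 145.0]
eef_rot: [[-0.989, 0.147, 0.01], [0.147, 0.989, -0.001], [-0.01, 0.0, -1.0]]
wrist_force: [0.5, 1.2, 0.7]
gripper_width: 35.4
gripper_force: 0.0
```

```bash
python3 - <<'E'
from h import *
st=bot.read_state(); print(st['tool_pos'],st['joints'])
im=bot.get_image("wrist");p=bot.camera_params("wrist")
cv2.imwrite("pics/w8.png",im[:,:,::-1])
for r in rect(p,mask(im,[80,80,40],[100,255,255]),26,400): print("w teal 26",*r)
c=cv2.findContours(mask(im,[80,80,40],[100,255,255]),cv2.RETR_LIST,cv2.CHAIN_APPROX_NONE)[0]
for k in c:
    if cv2.contourArea(k)>400:
        w=cast(p,k.reshape(-1,2),26)[:,:2].astype(np.float32);print("c",cv2.minAreaRect(w))
for r in rect(p,mask(im,[0,0,120],[180,45,255],(240,150,420,400)),56-12,200): print("handle 44",*r)
im=bot.get_image("top");p=bot.camera_params("top")
for r in rect(p,mask(im,[0,0,0],[180,255,60],(270,170,335,232)),12,200): print("black",*r)
to([695,105.8,100],tool(174.5,0,1))
E
```

```text
[644.56  -58.384 144.985] [ 0.606  0.69  -0.913  1.588  0.588  1.149  0.983]
w teal 26 [637.728 -59.661] 153.96768 124.22023 171.70311 [306.323 208.321]
c ((643.90869140625, -59.482948303222656), (19.886024475097656, 71.89390563964844), 81.7635498046875)
c ((637.7284545898438, -59.66062927246094), (124.22023010253906, 153.96771240234375), 81.70310974121094)
handle 44 [730.99  -70.161] 72.112175 51.740234 81.38705 [321.888 337.191]
handle 44 [ 669.854 -122.072] 83.31794 7.4415874 167.61313 [241.418 280.34 ]
handle 44 [654.487   4.956] 138.2966 25.532927 176.3178 [406.636 236.452]
turn [-0.057  0.254 -2.986] | shift after [-0.037  0.169  0.04 ] | shift before turn [-0.028  0.171  0.04 ]
```

Emit:
carry_out(plan=[-0.004, 0.034, 0, 0, 0, -0.6, 0.5, -0.004, 0.034, 0, 0, 0, -0.6, 0.5, -0.004, 0.034, 0, 0, 0, -0.6, 0.5, -0.004, 0.034, 0, 0, 0, -0.6, 0.5, -0.004, 0.034, 0, 0, 0, -0.6, 0.5])

```text
time_s: 29.62
tool_pos: [682.9, 107.8, 137.8]
eef_rot: [[-0.995, 0.095, 0.0], [0.095, 0.995, -0.002], [-0.001, -0.002, -1.0]]
wrist_force: [-0.7, 0.3, 0.2]
gripper_width: 44.2
gripper_force: 0.0
```

Emit:
carry_out(plan=[-0.008, 0, 0, 0, 0, 0, 0.5, 0, 0, 0, 0, 0, 0, 0.5, 0, 0, 0, 0, 0, 0, 0.5])

```text
time_s: 29.87
tool_pos: [690.8, 105.5, 138.1]
eef_rot: [[-0.995, 0.095, 0.001], [0.095, 0.995, -0.002], [-0.001, -0.002, -1.0]]
wrist_force: [-0.4, -0.6, -0.3]
gripper_width: 43.7
gripper_force: 0.0
```

```bash
python3 - <<'E'
from h import *
st=bot.read_state(); print(st['tool_pos'],st['joints'])
im=bot.get_image("wrist");p=bot.camera_params("wrist")
cv2.imwrite("pics/w9.png",im[:,:,::-1])
for r in rect(p,mask(im,[0,0,0],[180,255,55],(100,60,560,330)),12,800): print("black@12",*r)
for r in rect(p,mask(im,[0,0,120],[180,45,255],(270,120,370,330)),42,300): print("handle@42",*r)
to([695,105.8,100],tool(174.5,0,1))
E
```

```text
[690.835 105.509 138.082] [ 0.302  0.777 -0.887  1.441  0.621  1.217  0.815]
black@12 [711.241 102.868] 165.91722 146.81282 84.56919 [318.792 259.442]
black@12 [649.51    0.827] 156.87279 7.9601903 171.61719 [188.013 185.803]
black@12 [580.045 207.237] 192.82262 27.966871 85.812515 [440.707  73.355]
handle@42 [752.399  99.49 ] 76.56795 27.402815 84.565956 [319.092 314.55 ]
handle@42 [618.264 112.345] 70.6078 30.216213 84.51543 [317.285 140.526]
turn [-0.136  0.069 -0.042] | shift after [-0.004  0.002  0.038] | shift before turn [-0.004  0.002  0.038]
```

```bash
python3 - <<'E'
from h import *
im=bot.get_image("wrist");p=bot.camera_params("wrist")
v=cv2.cvtColor(im,cv2.COLOR_RGB2HSV)[:,:,2].astype(int)
for c in(270,365):
    k=[r for r in range(60,330) if abs(v[r+1,c]-v[r-1,c])>40]; print(c,k, cast(p,[(c,r) for r in k],12)[:,:2].tolist() if k else '')
for r0 in(190,220):
    k=[c for c in range(150,480) if abs(v[r0,c+1]-v[r0,c-1])>40]; print(r0,k)
    print(cast(p,[(c,r0) for c in k],12)[:,:2].round(0).tolist())
E
```

```text
270 [166, 167, 264, 265, 277, 278, 279, 280] [[633.8876258000579, 70.77365361925973], [634.6720434013611, 70.66881544689873], [716.742836370088, 59.48569017180716], [717.6601800327155, 59.35849275555847], [728.8009869493401, 57.81018487987834], [729.7406781306181, 57.67929420722595], [730.6821430097252, 57.54811082526809], [731.6253896074926, 57.416633466977984]]
365 [80, 81, 82, 83, 89, 90, 91, 93, 94, 155, 156, 165, 166, 167] [[576.924784668573, 150.4292177702178], [577.6360714218554, 150.381394634802], [578.3480892812444, 150.33356383907048], [579.0608421750707, 150.28572510692067], [583.3530159232716, 149.9985106762437], [584.0710245075832, 149.95060871690418], [584.7897997526162, 149.9026966370496], [586.2296661525314, 149.80684103592736], [586.9507652875456, 149.7588969762156], [632.5740806229186, 146.80324213185725], [633.3516203650953, 146.75411210817862], [640.397271655664, 146.31068881162784], [641.1855195751309, 146.26127566890105], [641.9748647060028, 146.2118328162162]]
190 [160, 163, 164, 184, 185, 194, 195, 196, 197, 249, 250, 267, 268, 269, 373, 374]
[[644.0, -22.0], [644.0, -20.0], [644.0, -19.0], [646.0, -2.0], [646.0, -1.0], [647.0, 6.0], [647.0, 7.0], [647.0, 8.0], [647.0, 8.0], [651.0, 51.0], [651.0, 52.0], [653.0, 66.0], [653.0, 67.0], [653.0, 67.0], [661.0, 152.0], [661.0, 152.0]]
220 [162, 165, 166, 185, 186, 196, 197, 198, 199, 238, 239, 269, 270, 310, 311, 331, 332, 371, 372, 373, 441, 442, 443]
[[669.0, -26.0], [669.0, -24.0], [669.0, -23.0], [671.0, -7.0], [671.0, -6.0], [672.0, 3.0], [672.0, 4.0], [672.0, 4.0], [672.0, 5.0], [675.0, 38.0], [675.0, 39.0], [678.0, 64.0], [678.0, 65.0], [681.0, 98.0], [681.0, 99.0], [683.0, 115.0], [683.0, 116.0], [686.0, 149.0], [686.0, 149.0], [686.0, 150.0], [692.0, 207.0], [692.0, 208.0], [692.0, 209.0]]
```

Emit:
carry_out(plan=[-0.004, 0.001, 0.03, 0, 0, 0, 0.5, 0, 0, 0.03, 0, 0, 0, 0.5, 0, 0, 0.03, 0, 0, 0, 0.5, 0, 0, 0.018, 0, 0, 0, 0.5, 0, 0, 0, 0, 0, 0, 0.5])

```text
time_s: 30.38
tool_pos: [693.1, 103.3, 27.2]
eef_rot: [[-0.995, 0.097, -0.004], [0.097, 0.995, -0.004], [0.003, -0.004, -1.0]]
wrist_force: [-1.0, -0.0, 0.4]
gripper_width: 43.7
gripper_force: 0.0
```

```bash
python3 - <<'E'
from h import *
st=bot.read_state(); print(st['wrist_force'],st['joints'])
to([694,105.8,15.5],tool(174.5,0,1))
E
```

```text
[-1.047 -0.037  0.389] [ 0.272  0.892 -0.818  1.506  0.711  1.063  0.755]
turn [-0.229 -0.187 -0.093] | shift after [-0.001  0.003  0.012] | shift before turn [-0.001  0.003  0.012]
```

Emit:
carry_out(plan=[-0.0025, 0.0025, 0.011, -0.2, -0.2, -0.1, 0.5, 0, 0, 0, 0, 0, 0, 0.5, 0, 0, 0, 0, 0, 0, 0.5, 0, 0, 0, 0, 0, 0, 0, 0, 0, 0, 0, 0, 0, 0])

```text
time_s: 30.8
tool_pos: [699.4, 109.0, 22.7]
eef_rot: [[-0.996, 0.094, 0.009], [0.094, 0.996, 0.002], [-0.009, 0.003, -1.0]]
wrist_force: [0.2, 0.1, 0.3]
gripper_width: 34.2
gripper_force: 0.0
```

Emit:
carry_out(plan=[0, 0, 0, 0, 0, 0, 0, 0, 0, 0, 0, 0, 0, 0, 0, 0, 0, 0, 0, 0, 0, 0, 0, 0, 0, 0, 0, 0, 0, 0, 0, 0, 0, 0, 0])

```text
time_s: 31.22
tool_pos: [699.1, 108.2, 21.9]
eef_rot: [[-0.996, 0.094, 0.008], [0.094, 0.996, 0.001], [-0.008, 0.002, -1.0]]
wrist_force: [-1.9, -3.8, 5.4]
gripper_width: 15.6
gripper_force: 30.0
```

Emit:
carry_out(plan=[0, 0, 0, 0, 0, 0, 0, 0, 0, 0, 0, 0, 0, 0])

```text
time_s: 31.38
tool_pos: [699.1, 108.2, 21.9]
eef_rot: [[-0.996, 0.094, 0.008], [0.094, 0.996, 0.001], [-0.008, 0.002, -1.0]]
wrist_force: [-1.2, -3.2, 5.3]
gripper_width: 15.5
gripper_force: 30.0
```

Emit:
carry_out(plan=[0, 0, -0.02, 0, 0.4, 0, 0, 0, 0, -0.035, 0, 0, 0, 0, 0, 0, -0.035, 0, 0, 0, 0, 0, 0, -0.035, 0, 0, 0, 0, 0.009, -0.03, 0, 0, 0, 0, 0])

```text
time_s: 31.8
tool_pos: [689.5, 89.2, 154.1]
eef_rot: [[-0.996, 0.086, 0.01], [0.086, 0.996, 0.011], [-0.009, 0.012, -1.0]]
wrist_force: [-0.4, 0.9, 0.1]
gripper_width: 15.6
gripper_force: 30.0
```

Emit:
carry_out(plan=[0.009, -0.036, 0, 0, 0, -0.6, 0, 0.009, -0.036, 0, 0, 0, -0.6, 0, 0.009, -0.036, 0, 0, 0, -0.6, 0, 0.009, -0.036, 0, 0, 0, -0.6, 0, 0.009, -0.036, 0, 0, 0, -0.6, 0])

```text
time_s: 32.22
tool_pos: [627.7, -97.7, 145.3]
eef_rot: [[-0.999, 0.04, -0.0], [0.04, 0.999, 0.003], [0.0, 0.003, -1.0]]
wrist_force: [1.5, 0.3, -1.7]
gripper_width: 16.0
gripper_force: 30.0
```

Emit:
carry_out(plan=[0.009, -0.036, 0, 0, 0, -0.6, 0, 0.009, -0.036, 0, 0, 0, -0.6, 0, 0.009, -0.036, 0, 0, 0, -0.6, 0, 0.009, -0.036, 0, 0, 0, -0.6, 0, 0.009, -0.036, 0, 0, 0, -0.6, 0])

```text
time_s: 32.63
tool_pos: [579.2, -276.9, 144.8]
eef_rot: [[-1.0, -0.012, 0.0], [-0.012, 1.0, 0.003], [-0.0, 0.003, -1.0]]
wrist_force: [0.9, -0.3, -2.3]
gripper_width: 15.9
gripper_force: 30.0
```

```bash
python3 - <<'E'
from h import *
st=bot.read_state(); print(st['tool_pos'],st['joints'],st['gripper_width'],st['gripper_force'],st['wrist_force'])
to([522,-412.8,110],tool(183,0,1))
im=bot.get_image("top");p=bot.camera_params("top")
c,h=cv2.findContours(mask(im,[0,0,0],[180,255,60],(465,222,530,295)),cv2.RETR_LIST,cv2.CHAIN_APPROX_NONE)
for k in c:
    if cv2.contourArea(k)>300:
        print(cv2.minAreaRect(cast(p,k.reshape(-1,2),26)[:,:2].astype(np.float32)))
E
```

```text
[ 579.184 -276.929  144.835] [ 0.985  0.706 -0.955  1.589  0.609  1.171  1.481] 15.863038832566529 30.00030755996704 [ 0.949 -0.349 -2.333]
turn [ 0.197  0.008 -2.319] | shift after [ 0.064 -0.133  0.035] | shift before turn [ 0.059 -0.135  0.034]
((519.2964477539062, -415.9865417480469), (130.61865234375, 100.24790954589844), 3.6668052673339844)
((530.7173461914062, -422.2575378417969), (176.6627655029297, 179.66697692871094), 88.62265014648438)
```

```bash
python3 - <<'E'
from h import *
im=bot.get_image("wrist");p=bot.camera_params("wrist"); cv2.imwrite("pics/w10.png",im[:,:,::-1])
m=mask(im,[0,0,0],[180,255,60])
c,h=cv2.findContours(m,cv2.RETR_CCOMP,cv2.CHAIN_APPROX_NONE)
for k,hh in zip(c,h[0]):
    if cv2.contourArea(k)>300:
        x,y,w,hgt=cv2.boundingRect(k)
        print((x,y,w,hgt),"hole" if hh[3]>=0 else "",cv2.minAreaRect(cast(p,k.reshape(-1,2),26)[:,:2].astype(np.float32)))
E
```

```text
(0, 28, 640, 452)  ((648.7139892578125, -282.3340148925781), (453.19012451171875, 749.9446411132812), 0.047241728752851486)
(6, 350, 628, 112) hole ((755.3505859375, -283.14093017578125), (137.76576232910156, 635.582763671875), 0.07961447536945343)
(299, 231, 41, 138) hole ((640.1177978515625, -283.3614807128906), (131.530517578125, 33.66093444824219), 0.15189841389656067)
```

View pics/w10.png

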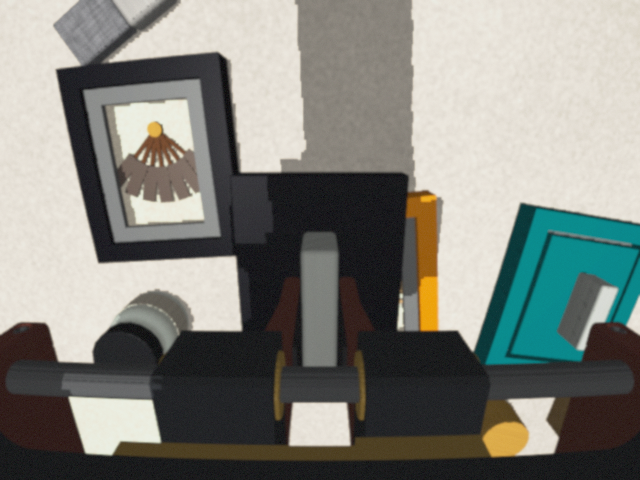

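The wrist view shows the black mount's rim corners at (58,70), (220,54) and (100,262), with the gripped black cover in the middle. The teal cover at the right lies flush inside its rim. I'm fitting the rim's far edges for an exact centre.

```bash
python3 - <<'E'
from h import *
im=bot.get_image("wrist");p=bot.camera_params("wrist")
v=cv2.cvtColor(im,cv2.COLOR_RGB2HSV)[:,:,2]; d=v<75
def fit(px,z=26):
    w=cast(p,px,z)[:,:2]; vx,vy,x0,y0=cv2.fitLine(w.astype(np.float32),cv2.DIST_HUBER,0,.01,.01).ravel()
    r=(w-[x0,y0])@[-vy,vx]; return np.array([x0,y0]),np.array([vx,vy]),np.abs(r).max()
L=[(np.argmax(d[r,40:140])+39.5,r) for r in range(85,245,4)]
B=[(c,280-np.argmax(d[280:200:-1,c])+.5) for c in range(110,222,4)]
T=[(c,30+np.argmax(d[30:110,c])-.5) for c in range(75,210,4)]
res={}
for n,q in(("L",L),("B",B),("T",T)):
    P,D,e=fit(q); res[n]=(P,D); print(n,P,np.degrees(np.arctan2(D[1],D[0])),e)
# L runs along mount x; B, T along mount y
D=res["L"][1]; D=D*np.sign(D[0]); N=np.array([-D[1],D[0]])
cy=res["L"][0]@N+63; cx=res["B"][0]@D-78; cxT=res["T"][0]@D+78
print("yaw",np.degrees(np.arctan2(D[1],D[0])),"centre(B)",cx*D+cy*N,"centre(T)",cxT*D+cy*N)
E
```

```text
L [ 521.366 -476.46 ] 3.6771257 0.4550541831492248
B [ 600.115 -418.279] -86.283554 0.5481801839143766
T [ 443.547 -399.203] -89.15081 18.96209082267446
yaw 3.6771257 centre(B) [ 521.635 -413.313] centre(T) [ 522.611 -413.25 ]
```

Emit:
carry_out(plan=[0.014, -0.033, 0, 0, 0, -0.8, 0, 0.014, -0.033, 0, 0, 0, -0.8, 0, 0.014, -0.033, 0, 0, 0, -0.8, 0, 0.014, -0.033, 0, 0, 0, -0.6, 0, 0, 0, 0.03, 0, 0, 0, 0])

```text
time_s: 33.2
tool_pos: [527.8, -418.5, 118.7]
eef_rot: [[-0.998, -0.055, 0.005], [-0.055, 0.998, -0.005], [-0.005, -0.005, -1.0]]
wrist_force: [0.2, -2.3, -1.4]
gripper_width: 15.9
gripper_force: 30.0
```

Emit:
carry_out(plan=[0, 0, 0.02, 0, 0, 0, 0, 0, 0, 0, 0, 0, 0, 0, 0, 0, 0, 0, 0, 0, 0])

```text
time_s: 33.45
tool_pos: [528.6, -407.2, 94.1]
eef_rot: [[-0.998, -0.065, -0.001], [-0.065, 0.998, 0.005], [0.001, 0.005, -1.0]]
wrist_force: [0.2, 0.5, -2.1]
gripper_width: 15.7
gripper_force: 30.0
```

```bash
python3 - <<'E'
from h import *
st=bot.read_state(); print(st['tool_pos'],st['joints'],st['gripper_width'],st['wrist_force'])
to([524.2,-413.3,62],tool(183.7,0,1))
E
```

```text
[ 528.59  -407.19    94.118] [ 1.156  0.798 -0.92   1.56   0.675  1.132  1.72 ] 15.743420682446926 [ 0.194  0.525 -2.124]
turn [ 0.304 -0.03   0.047] | shift after [ 0.005 -0.006  0.032] | shift before turn [ 0.005 -0.006  0.032]
```

Emit:
carry_out(plan=[0.005, -0.006, 0.01, 0.3, 0, 0, 0, 0, 0, 0.02, 0, 0, 0, 0, 0, 0, 0, 0, 0, 0, 0, 0, 0, 0, 0, 0, 0, 0])

```text
time_s: 33.78
tool_pos: [523.7, -415.2, 65.1]
eef_rot: [[-0.998, -0.064, 0.0], [-0.064, 0.998, -0.002], [0.0, -0.002, -1.0]]
wrist_force: [-0.3, -0.3, -0.7]
gripper_width: 15.3
gripper_force: 30.0
```

```bash
python3 - <<'E'
from h import *
st=bot.read_state(); print(st['tool_pos'],st['wrist_force'])
to([524.2,-413.3,50],tool(183.7,0,1))
E
```

```text
[ 523.739 -415.207   65.097] [-0.323 -0.268 -0.748]
turn [-0.135 -0.001 -0.031] | shift after [-0.001  0.002  0.015] | shift before turn [-0.001  0.002  0.015]
```

Emit:
carry_out(plan=[0, 0.0015, 0.006, -0.1, 0, 0, 0, 0, 0, 0.006, 0, 0, 0, 0, 0, 0, 0.004, 0, 0, 0, 0, 0, 0, 0, 0, 0, 0, 0, 0, 0, 0, 0, 0, 0, 0])

```text
time_s: 34.2
tool_pos: [523.7, -414.1, 48.9]
eef_rot: [[-0.998, -0.063, 0.001], [-0.063, 0.998, -0.001], [-0.0, -0.001, -1.0]]
wrist_force: [0.5, -0.0, -1.3]
gripper_width: 16.1
gripper_force: 30.0
```

Emit:
carry_out(plan=[0, 0, 0.003, 0, 0, 0, 0, 0, 0, 0, 0, 0, 0, 0, 0, 0, 0.003, 0, 0, 0, 0, 0, 0, 0, 0, 0, 0, 0])

```text
time_s: 34.53
tool_pos: [524.1, -415.8, 45.3]
eef_rot: [[-0.998, -0.062, 0.002], [-0.062, 0.998, -0.004], [-0.001, -0.004, -1.0]]
wrist_force: [-4.8, -2.3, 13.1]
gripper_width: 16.8
gripper_force: 30.3
```

Emit:
carry_out(plan=[0, 0, 0.003, 0, 0, 0, 0, 0, 0, 0, 0, 0, 0, 0])

```text
time_s: 34.7
tool_pos: [524.4, -416.6, 43.7]
eef_rot: [[-0.998, -0.061, 0.002], [-0.061, 0.998, -0.006], [-0.002, -0.006, -1.0]]
wrist_force: [-7.7, -2.2, 21.1]
gripper_width: 16.5
gripper_force: 30.8
```

Emit:
carry_out(plan=[0, 0, 0.003, 0, 0, 0, 0, 0, 0, 0, 0, 0, 0, 0])

```text
time_s: 34.87
tool_pos: [524.6, -417.6, 41.5]
eef_rot: [[-0.998, -0.061, 0.003], [-0.061, 0.998, -0.007], [-0.003, -0.008, -1.0]]
wrist_force: [-7.9, -4.1, 25.4]
gripper_width: 17.5
gripper_force: 31.1
```

Early contact (underside about 25 mm) with a push toward -y: the +y edge is riding on the rim. Lift and re-measure.

Emit:
carry_out(plan=[0, 0, -0.012, 0, 0, 0, 0, 0, 0, -0.015, 0, 0, 0, 0, 0, 0, -0.015, 0, 0, 0, 0, 0, 0, 0, 0, 0, 0, 0, 0, 0, 0, 0, 0, 0, 0])

```text
time_s: 35.28
tool_pos: [524.3, -414.3, 80.0]
eef_rot: [[-0.998, -0.063, 0.002], [-0.063, 0.998, -0.002], [-0.002, -0.002, -1.0]]
wrist_force: [0.2, 1.1, -2.7]
gripper_width: 15.5
gripper_force: 29.9
```

```bash
python3 - <<'E'
from h import *
st=bot.read_state(); print(st['tool_pos'],st['eef_rot'],st['gripper_width'],st['wrist_force'],st['moment'])
im=bot.get_image("wrist");p=bot.camera_params("wrist"); v=cv2.cvtColor(im,cv2.COLOR_RGB2HSV)[:,:,2].astype(int)
zc=st['tool_pos'][2]-22+12; print("cover top z",zc)
for r in(130,150,170,190,210,230):
    k=[c for c in range(120,520) if abs(v[r,c+1]-v[r,c-1])>22]
    print(r,k)
    if k: print("  @26",cast(p,[(c,r) for c in k],26)[:,:2].round(0).tolist())
E
```

```text
[ 524.271 -414.304   80.011] [[-0.998 -0.063  0.002]
 [-0.063  0.998 -0.002]
 [-0.002 -0.002 -1.   ]] 15.538874421467687 [ 0.199  1.133 -2.745] [0.069 0.07  0.008]
cover top z 70.01053616238535
130 [202, 203, 204, 205, 418, 419, 420, 462, 463, 464]
  @26 [[446.0, -487.0], [446.0, -486.0], [446.0, -486.0], [446.0, -485.0], [439.0, -361.0], [438.0, -361.0], [438.0, -360.0], [436.0, -335.0], [436.0, -335.0], [436.0, -334.0]]
150 [204, 205, 206, 207, 312, 313, 416, 417, 418, 419, 456, 457, 458, 459]
  @26 [[458.0, -486.0], [458.0, -485.0], [458.0, -485.0], [458.0, -484.0], [454.0, -422.0], [454.0, -421.0], [450.0, -361.0], [450.0, -360.0], [450.0, -360.0], [450.0, -359.0], [448.0, -337.0], [448.0, -336.0], [448.0, -336.0], [448.0, -335.0]]
170 [205, 206, 207, 208, 233, 236, 237, 238, 239, 256, 257, 258, 385, 386, 387, 415, 416, 417, 451, 452, 453, 454]
  @26 [[470.0, -485.0], [470.0, -485.0], [470.0, -484.0], [470.0, -484.0], [469.0, -469.0], [469.0, -467.0], [469.0, -466.0], [468.0, -465.0], [468.0, -465.0], [468.0, -455.0], [468.0, -454.0], [468.0, -454.0], [463.0, -378.0], [463.0, -37
[... 291 characters left out ...]
428.0], [474.0, -359.0], [474.0, -359.0], [474.0, -358.0], [474.0, -358.0], [472.0, -339.0], [472.0, -338.0], [472.0, -337.0]]
210 [208, 209, 210, 211, 212, 412, 413, 414, 444, 445, 446]
  @26 [[494.0, -484.0], [494.0, -483.0], [494.0, -483.0], [494.0, -482.0], [494.0, -482.0], [486.0, -358.0], [486.0, -358.0], [486.0, -357.0], [485.0, -338.0], [485.0, -338.0], [485.0, -337.0]]
230 [210, 211, 212, 213, 214, 234, 289, 410, 411, 412, 413, 465, 466, 467]
  @26 [[507.0, -483.0], [507.0, -483.0], [507.0, -482.0], [507.0, -481.0], [507.0, -481.0], [506.0, -468.0], [504.0, -433.0], [499.0, -358.0], [499.0, -357.0], [499.0, -357.0], [499.0, -356.0], [497.0, -323.0], [496.0, -322.0], [496.0, -322.0]]
```

```bash
python3 - <<'E'
from h import *
im=bot.get_image("wrist");p=bot.camera_params("wrist"); v=cv2.cvtColor(im,cv2.COLOR_RGB2HSV)[:,:,2].astype(int)
print(p['world_from_camera'][:3,3])
W=[]
for c in range(220,400,20):
    k=[r for r in range(40,260) if abs(v[r+1,c]-v[r-1,c])>22]; print(c,k)
    if k: print("  @26",cast(p,[(c,r) for r in k],26)[:,:2].round(0).tolist()[:6])
# centre by left/right outer rim edges
L,Rr=[],[]
for r in range(130,215,5):
    g=np.abs(v[r,2:]-v[r,:-2]); L.append((195+np.argmax(g[194:225]),r)); Rr.append((400+np.argmax(g[399:430]),r))
a,b=cast(p,L,26)[:,:2],cast(p,Rr,26)[:,:2]
for w in(a,b):
    f=cv2.fitLine(w.astype(np.float32),cv2.DIST_HUBER,0,.01,.01).ravel(); s=f[1]/f[0]; print("yaw",np.degrees(np.arctan(s)),"y at x=521:",f[3]+s*(521-f[2]))
E
```

```text
[ 442.629 -418.352  241.182]
220 [56, 57, 58, 59, 106, 107, 108, 109, 129, 130, 131, 132]
  @26 [[406.0, -476.0], [406.0, -476.0], [407.0, -476.0], [407.0, -476.0], [432.0, -476.0], [433.0, -476.0]]
240 [43, 44, 45, 123, 124, 125, 127, 128, 129, 130, 131, 132, 157, 158, 159, 160, 170, 171, 172, 173]
  @26 [[398.0, -465.0], [399.0, -465.0], [399.0, -465.0], [441.0, -464.0], [442.0, -464.0], [442.0, -464.0]]
260 [110, 111, 112, 113, 116, 117, 118, 119, 120, 129, 130, 131, 132, 157, 158, 159, 160, 165, 166, 167, 171, 172, 173, 175]
  @26 [[433.0, -453.0], [434.0, -453.0], [434.0, -453.0], [435.0, -453.0], [436.0, -453.0], [437.0, -453.0]]
280 [40, 98, 99, 100, 101, 103, 104, 105, 106, 107, 129, 130, 131, 132, 157, 158, 159, 160, 166, 167, 168, 171, 172, 173, 175, 176]
  @26 [[396.0, -443.0], [426.0, -442.0], [426.0, -442.0], [427.0, -442.0], [428.0, -442.0], [429.0, -442.0]]
300 [70, 71, 72, 73, 74, 75, 76, 86, 87, 88, 91, 92, 93, 94, 95, 129, 130, 131, 132, 157, 158, 159, 160, 164, 165, 166, 171, 172, 173]
  @26 [[410.0, -431.0], [411.0, -431.0], [411.0, -431.0], [412.0, -431.0], [413.0, -431.0], [413.0, -431.0]]
320 [74, 75, 76, 77, 78, 79, 80, 82, 83, 84, 85, 86, 87, 129, 130, 131, 132, 158, 159, 171, 172, 173, 231, 232]
  @26 [[412.0, -420.0], [412.0, -420.0], [413.0, -420.0], [413.0, -420.0], [414.0, -420.0], [414.0, -420.0]]
340 [70, 71, 129, 130, 131, 132, 157, 158, 171, 172, 173]
  @26 [[409.0, -409.0], [410.0, -409.0], [441.0, -406.0], [441.0, -406.0], [442.0, -406.0], [442.0, -406.0]]
360 [57, 129, 130, 131, 132, 158, 159, 171, 172, 173]
  @26 [[401.0, -398.0], [440.0, -395.0], [441.0, -395.0], [441.0, -395.0], [442.0, -395.0], [456.0, -393.0]]
380 [129, 130, 131, 132, 158, 159, 171, 172, 173]
  @26 [[439.0, -383.0], [440.0, -383.0], [440.0, -383.0], [441.0, -383.0], [456.0, -382.0], [456.0, -381.0]]
yaw 3.8804018 y at x=521: -481.05484
yaw 3.5948458 y at x=521: -355.5355
```

```bash
python3 - <<'E'
from h import *
p=bot.camera_params("wrist"); st=bot.read_state()
for z in(70,58): print(z,cast(p,[(320,172),(260,172),(380,172)],z))
print(cast(p,[(320,130.5),(320,158)],26))
to([523,-417.6,62],tool(183.75,0,1))
E
```

```text
70 [[ 461.366 -416.758   70.   ]
 [ 463.136 -445.148   70.   ]
 [ 459.478 -388.369   70.   ]]
58 [[ 462.679 -416.647   58.   ]
 [ 464.573 -447.027   58.   ]
 [ 460.659 -386.268   58.   ]]
[[ 442.374 -417.894   26.   ]
 [ 458.004 -416.88    26.   ]]
turn [-0.034 -0.018 -0.121] | shift after [ 0.    -0.004  0.016] | shift before turn [ 0.    -0.004  0.016]
```

Emit:
carry_out(plan=[-0.001, -0.004, 0.008, 0, 0, 0, 0, 0, 0, 0.008, 0, 0, 0, 0, 0, 0, 0, 0, 0, 0, 0, 0, 0, 0, 0, 0, 0, 0])

```text
time_s: 35.72
tool_pos: [524.2, -417.6, 61.2]
eef_rot: [[-0.998, -0.063, -0.001], [-0.063, 0.998, 0.001], [0.001, 0.001, -1.0]]
wrist_force: [0.4, -0.3, -2.1]
gripper_width: 15.7
gripper_force: 29.9
```

```bash
python3 - <<'E'
from h import *
print(bot.read_state()['wrist_force'])
to([524.2,-417.6,50],tool(183.75,0,1))
E
```

```text
[ 0.363 -0.292 -2.136]
turn [ 0.055 -0.075 -0.124] | shift after [-0.     0.     0.011] | shift before turn [-0.     0.     0.011]
```

Emit:
carry_out(plan=[0, 0, 0.006, 0, 0, 0, 0, 0, 0, 0.006, 0, 0, 0, 0, 0, 0, 0, 0, 0, 0, 0, 0, 0, 0, 0, 0, 0, 0])

```text
time_s: 36.05
tool_pos: [524.6, -417.9, 50.3]
eef_rot: [[-0.998, -0.063, -0.0], [-0.063, 0.998, -0.0], [0.0, -0.0, -1.0]]
wrist_force: [0.4, 0.1, -1.9]
gripper_width: 15.9
gripper_force: 29.9
```

Emit:
carry_out(plan=[0, 0, 0.003, 0, 0, 0, 0, 0, 0, 0, 0, 0, 0, 0, 0, 0, 0.003, 0, 0, 0, 0, 0, 0, 0, 0, 0, 0, 0])

```text
time_s: 36.38
tool_pos: [524.7, -418.1, 44.5]
eef_rot: [[-0.998, -0.063, 0.0], [-0.063, 0.998, -0.001], [-0.0, -0.001, -1.0]]
wrist_force: [0.1, -0.1, -2.0]
gripper_width: 16.0
gripper_force: 29.9
```

Emit:
carry_out(plan=[0, 0, 0.003, 0, 0, 0, 0, 0, 0, 0, 0, 0, 0, 0])

```text
time_s: 36.55
tool_pos: [524.7, -418.0, 41.4]
eef_rot: [[-0.998, -0.063, 0.0], [-0.063, 0.998, -0.001], [-0.0, -0.001, -1.0]]
wrist_force: [0.4, -0.2, -2.1]
gripper_width: 15.7
gripper_force: 29.9
```

Emit:
carry_out(plan=[0, 0, 0.003, 0, 0, 0, 0, 0, 0, 0, 0, 0, 0, 0])

```text
time_s: 36.72
tool_pos: [524.8, -418.1, 38.4]
eef_rot: [[-0.998, -0.063, 0.0], [-0.063, 0.998, -0.001], [-0.0, -0.001, -1.0]]
wrist_force: [0.6, 0.1, -2.7]
gripper_width: 15.7
gripper_force: 29.9
```

Emit:
carry_out(plan=[0, 0, 0.003, 0, 0, 0, 0, 0, 0, 0, 0, 0, 0, 0])

```text
time_s: 36.88
tool_pos: [525.1, -418.1, 36.1]
eef_rot: [[-0.998, -0.063, 0.001], [-0.063, 0.998, -0.001], [-0.001, -0.001, -1.0]]
wrist_force: [-1.2, 0.5, 1.3]
gripper_width: 15.7
gripper_force: 30.0
```

Emit:
carry_out(plan=[0, 0, 0.003, 0, 0, 0, 0, 0, 0, 0, 0, 0, 0, 0])

```text
time_s: 37.05
tool_pos: [525.2, -418.1, 35.5]
eef_rot: [[-0.998, -0.063, 0.001], [-0.063, 0.998, -0.002], [-0.0, -0.002, -1.0]]
wrist_force: [-8.1, 4.0, 19.8]
gripper_width: 15.8
gripper_force: 30.0
```

Emit:
carry_out(plan=[0, 0, 0.003, 0, 0, 0, 0, 0, 0, 0, 0, 0, 0, 0])

```text
time_s: 37.22
tool_pos: [526.2, -418.1, 34.6]
eef_rot: [[-0.998, -0.063, 0.002], [-0.063, 0.998, -0.003], [-0.002, -0.004, -1.0]]
wrist_force: [-10.3, 4.4, 32.2]
gripper_width: 15.8
gripper_force: 30.0
```

Emit:
carry_out(plan=[0, 0, 0.002, 0, 0, 0, 0, 0, 0, 0, 0, 0, 0, 0])

```text
time_s: 37.38
tool_pos: [527.0, -418.1, 33.8]
eef_rot: [[-0.998, -0.063, 0.004], [-0.063, 0.998, -0.004], [-0.004, -0.004, -1.0]]
wrist_force: [-10.5, 6.1, 36.9]
gripper_width: 15.8
gripper_force: 30.0
```

Emit:
carry_out(plan=[0, 0, -0.004, 0, 0, 0, 0, 0, 0, 0, 0, 0, 0, 0.4, 0, 0, 0, 0, 0, 0, 0.4, 0, 0, 0, 0, 0, 0, 0.4, 0, 0, 0, 0, 0, 0, 0.4])

```text
time_s: 37.8
tool_pos: [524.6, -418.0, 31.1]
eef_rot: [[-0.998, -0.063, -0.0], [-0.063, 0.998, -0.0], [0.0, -0.0, -1.0]]
wrist_force: [0.1, 0.3, -0.5]
gripper_width: 34.4
gripper_force: 0.0
```

Emit:
carry_out(plan=[0, 0, -0.02, 0, 0, 0, 0.4, 0, 0, -0.02, 0, 0, 0, 0.4, 0, 0, -0.005, 0, 0, 0, 0, 0, 0, 0, 0, 0, 0, 0, 0, 0, 0, 0, 0, 0, 0])

```text
time_s: 38.22
tool_pos: [524.6, -418.1, 76.2]
eef_rot: [[-0.998, -0.063, 0.0], [-0.063, 0.998, -0.001], [0.0, -0.001, -1.0]]
wrist_force: [-0.5, 0.4, 0.4]
gripper_width: 18.7
gripper_force: 0.0
```

Emit:
carry_out(plan=[0.004, 0, 0, 0, 0, 0, 0, 0, 0, 0, 0, 0, 0, 0, 0, 0, 0, 0, 0, 0, 0])

```text
time_s: 38.47
tool_pos: [520.1, -418.3, 75.9]
eef_rot: [[-0.998, -0.063, -0.001], [-0.063, 0.998, -0.0], [0.001, -0.0, -1.0]]
wrist_force: [0.8, 0.1, 0.1]
gripper_width: 1.0
gripper_force: 0.0
```

```bash
python3 - <<'E'
from h import *
st=bot.read_state(); print(st['tool_pos'],st['gripper_width'],st['wrist_force'])
im=bot.get_image("wrist");p=bot.camera_params("wrist"); v=cv2.cvtColor(im,cv2.COLOR_RGB2HSV)[:,:,2].astype(int)
for c in(270,300,340,370,400):
    k=[r for r in range(90,300) if abs(v[r+1,c]-v[r-1,c])>14]; print(c,k); print("  @26",cast(p,[(c,r) for r in k],26)[:,0].round(0).tolist()[:12] if k else '')
for r in(190,210,230):
    k=[c for c in range(180,460) if abs(v[r,c+1]-v[r,c-1])>14]; print(r,k, cast(p,[(c,r) for c in k],26)[:,1].round(0).tolist() if k else '')
E
```

```text
[ 520.064 -418.31    75.878] 0.9937098387232696 [0.807 0.053 0.107]
270 [93, 115, 116, 117, 118, 119, 120, 121, 122, 123, 124, 125, 126, 135, 136, 137, 138, 163, 164, 165, 166, 170, 171, 172, 173, 175, 225, 226]
  @26 [421.0, 433.0, 433.0, 434.0, 434.0, 435.0, 435.0, 436.0, 437.0, 437.0, 438.0, 438.0]
300 [95, 96, 97, 98, 99, 101, 102, 103, 104, 105, 106, 135, 136, 137, 138, 163, 164, 165, 166, 170, 171, 172, 173, 175]
  @26 [421.0, 422.0, 422.0, 423.0, 423.0, 424.0, 425.0, 425.0, 426.0, 426.0, 427.0, 443.0]
340 [135, 136, 137, 138, 139, 164, 165, 166, 170, 171, 172, 173, 211]
  @26 [441.0, 442.0, 442.0, 443.0, 443.0, 458.0, 458.0, 459.0, 461.0, 462.0, 462.0, 463.0]
370 [136, 137, 138, 164, 165, 166, 170, 171, 172, 173]
  @26 [441.0, 441.0, 442.0, 456.0, 457.0, 458.0, 460.0, 461.0, 461.0, 462.0]
400 [136, 137, 138, 139]
  @26 [439.0, 440.0, 441.0, 441.0]
190 [210, 211, 212, 213, 214, 237, 238, 239, 242, 243, 244, 245, 246, 247, 248, 303, 304, 305, 421, 422, 423, 424, 449, 450, 451] [-486.0, -485.0, -485.0, -484.0, -483.0, -469.0, -469.0, -468.0, -466.0, -466.0, -465.0, -465.0, -464.0, -463.0, -463.0, -430.0, -429.0, -429.0, -359.0, -359.0, -358.0, -358.0, -342.0, -342.0, -341.0]
210 [212, 213, 214, 215, 216, 239, 240, 244, 245, 246, 248, 249, 299, 300, 339, 341, 419, 420, 421, 422, 445, 446, 447, 448, 450, 451, 452, 453, 454] [-485.0, -484.0, -484.0, -483.0, -482.0, -468.0, -468.0, -465.0, -465.0, -464.0, -463.0, -462.0, -432.0, -431.0, -408.0, -406.0, -359.0, -358.0, -358.0, -357.0, -343.0, -342.0, -342.0, -341.0, -340.0, -339.0, -338.0, -338.0, -337.0]
230 [209, 210, 211, 212, 213, 214, 215, 216, 217, 245, 246, 247, 249, 250, 303, 304, 305, 306, 332, 333, 334, 417, 418, 419, 420, 421] [-487.0, -486.0, -486.0, -485.0, -484.0, -484.0, -483.0, -483.0, -482.0, -465.0, -464.0, -463.0, -462.0, -461.0, -429.0, -428.0, -428.0, -427.0, -411.0, -410.0, -410.0, -358.0, -358.0, -357.0, -356.0, -356.0]
```

Emit:
carry_out(plan=[0, 0, 0.008, 0, 0, 0, 0, 0, 0, 0.008, 0, 0, 0, 0, 0, 0, 0, 0, 0, 0, 0, 0, 0, 0, 0, 0, 0, 0])

```text
time_s: 38.85
tool_pos: [520.4, -418.0, 59.8]
eef_rot: [[-0.998, -0.063, -0.001], [-0.063, 0.998, 0.0], [0.001, 0.0, -1.0]]
wrist_force: [0.1, -0.5, 0.1]
gripper_width: 0.5
gripper_force: 0.0
```

Emit:
carry_out(plan=[0, 0, 0.002, 0, 0, 0, 0, 0, 0, 0, 0, 0, 0, 0])

```text
time_s: 39.02
tool_pos: [521.0, -418.2, 58.7]
eef_rot: [[-0.998, -0.063, 0.001], [-0.063, 0.998, -0.001], [-0.0, -0.001, -1.0]]
wrist_force: [-0.2, 0.2, -1.0]
gripper_width: 0.5
gripper_force: 0.0
```

Emit:
carry_out(plan=[0, 0, 0.002, 0, 0, 0, 0, 0, 0, 0, 0, 0, 0, 0])

```text
time_s: 39.18
tool_pos: [520.9, -418.4, 56.8]
eef_rot: [[-0.998, -0.063, 0.0], [-0.063, 0.998, -0.001], [-0.0, -0.001, -1.0]]
wrist_force: [-0.4, -0.1, -0.6]
gripper_width: 0.5
gripper_force: 0.0
```

Emit:
carry_out(plan=[0, 0, 0.002, 0, 0, 0, 0, 0, 0, 0, 0, 0, 0, 0])

```text
time_s: 39.35
tool_pos: [521.1, -418.5, 56.4]
eef_rot: [[-0.998, -0.063, 0.001], [-0.063, 0.998, -0.002], [-0.0, -0.002, -1.0]]
wrist_force: [-2.5, 2.2, 10.1]
gripper_width: 0.7
gripper_force: 4.9
```

Emit:
carry_out(plan=[0, 0, 0.003, 0, 0, 0, 0, 0, 0, 0, 0, 0, 0, 0, 0, 0, -0.02, 0, 0, 0, 0, 0, 0, -0.04, 0, 0, 0, 0, 0, 0, -0.04, 0, 0, 0, 0])

```text
time_s: 39.77
tool_pos: [520.0, -417.8, 152.0]
eef_rot: [[-0.998, -0.063, -0.002], [-0.063, 0.998, 0.001], [0.001, 0.001, -1.0]]
wrist_force: [0.5, -1.2, 0.7]
gripper_width: 0.7
gripper_force: 0.0
```

Emit:
carry_out(plan=[0, 0, -0.04, 0, 0, 0, 0, 0.03, 0, -0.03, 0, 0, 0, 0, 0.03, 0, -0.03, 0, 0, 0, 0, 0, 0, 0, 0, 0, 0, 0, 0, 0, 0, 0, 0, 0, 0])

```text
time_s: 40.18
tool_pos: [461.2, -423.3, 252.9]
eef_rot: [[-0.998, -0.06, 0.002], [-0.06, 0.998, -0.004], [-0.002, -0.005, -1.0]]
wrist_force: [0.2, -0.6, -0.2]
gripper_width: 0.7
gripper_force: 0.0
```

```bash
python3 - <<'E'
from h import *
st=bot.read_state(); print(st['tool_pos'],st['wrist_force'],st['joint_velocities'])
S=bot.get_image("scene");q=bot.camera_params("scene")
im=bot.get_image("top");p=bot.camera_params("top")
m=mask(im,[80,80,40],[100,255,255],(325,185,395,255))
for k in cv2.findContours(m,cv2.RETR_CCOMP,cv2.CHAIN_APPROX_NONE)[0]:
    if cv2.contourArea(k)>50: print("teal contours @26",cv2.minAreaRect(cast(p,k.reshape(-1,2),26)[:,:2].astype(np.float32)))
for n,B in(("T",(345,195,380,240)),("K",(480,235,515,285))):
    for r in rect(p,mask(im,[0,0,115],[180,70,255],B),56,40): print("handle@56 top",n,*r)
for r in rect(p,mask(im,[80,80,40],[100,255,255],(320,256,400,330)),12,100): print("teal left over?",*r)
for nm,I,P in(("top",im,p),("scene",S,q)):
    for r in rect(P,mask(I,[100,120,40],[130,255,255],(150,220,320,300) if nm=="top" else (340,220,500,360)),124,20): print("caps",nm,*r)
for r in rect(q,mask(S,[0,0,130],[180,60,255],(250,215,300,270)),56,30): print("scene T handle@56",*r)
E
```

```text
[ 461.193 -423.348  252.899] [ 0.211 -0.587 -0.206] [-0.04   0.052  0.015  0.022  0.006 -0.018 -0.01 ]
teal contours @26 ((638.3298950195312, -58.23955535888672), (124.09754943847656, 155.92127990722656), 81.7014389038086)
teal contours @26 ((645.2353515625, -58.84425354003906), (24.059154510498047, 71.8321762084961), 81.5564193725586)
teal contours @26 ((631.0610961914062, -102.44280242919922), (15.437004089355469, 124.97998046875), 78.08077239990234)
handle@56 top T [639.47  -57.267] 60.238888 17.515251 171.75714 [361.269 215.923]
handle@56 top K [ 527.552 -416.411] 43.007862 16.749857 3.7946787 [499.541 252.919]
caps top [516.233 252.967] 32.508415 32.185085 0.73539525 [238.378 260.378]
caps top [544.552 410.635] 32.65757 30.488142 70.67453 [175.611 250.639]
caps top [544.31  325.709] 34.640858 29.358353 45.097652 [209.361 250.056]
caps scene [548.553 412.145] 29.762379 28.687904 135.11673 [467.447 289.026]
caps scene [549.077 328.481] 29.400555 27.880777 35.45007 [431.171 269.229]
caps scene [519.297 254.222] 32.649963 27.02981 7.7558365 [409.938 246.969]
scene T handle@56 [684.079  59.366] 39.32127 28.060133 135.65015 [291.636 266.636]
scene T handle@56 [642.639 -56.12 ] 58.46561 15.918528 171.45526 [270.  235.5]
scene T handle@56 [606.37  -80.849] 120.22216 90.57039 135.75458 [276.5   224.077]
```

```bash
python3 -c "
from plant import bot
print(bot.close_job())"
```

```text
the job is handed in; nothing more can be done
None
```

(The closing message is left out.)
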